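# Put the pattern rollers away in the chest with the folding stay

### The arm

A 7-joint arm with a two-finger parallel gripper is mounted at the origin on the work surface. World frame = base frame: x ahead of the robot, y to its left, z up, the work surface at z = 0. Lengths are in mm, angles in rad, forces in N, time in s.
With the tool pointing down it reaches from about 425 to 975 mm from the base axis. Payload 16.7 kg.
Tool frame: the origin (TCP) lies between the finger pads; the fingertips stand 19 mm ahead of it and the grasp point (between the pads) is the TCP (env.tip_extent is the distance from the TCP to the fingertips, in mm); z points along the fingers, y is the line along which they close (so a half turn about z gives the same grasp; the last joint's range is limited). The gripper opens to 85 mm and grips with 20 to 120 N. Pads are 22 mm wide; open, the fingers measure 114 mm over their backs; the gripper's body (76 mm by 85 mm) begins 54 mm behind the grasp point. The pads swing forward as they close: fully open they stand 13 mm farther back than shut.
Start: joints at [1.093, 0.426, 0.074, 1.606, -0.034, 1.111, -0.067], TCP at [217.93, -638.814, 250.302] pointing down, gripper open.
Joint ranges: [-2.85, 2.85], [-0.5, 2.14], [-1.23, 1.37], [0.21, 2.46], [-1.02, 4.16], [0.16, 2.05], [-2.73, 2.73]. Speed limits (rad/s): [1.89, 1.89, 2.39, 2.39, 3.01, 3.01, 3.01].

### API

Orientations are given as a rotation vector (axis times angle).
In Python, from workcell import env gives the robot as it stands.
- The arm moves only by the tool play_rows, never from a script. Its arguments are lists of equal length, an entry for each row: "travel": the shift along the tool's x, y, z in mm, a list of three; "yaw": the turn about the tool's z in units of 6 degrees (1.0 is 6 degrees). In form: {"travel": [[tx, ty, tz], ...], "yaw": [yaw, ...]}. A call has 1 to 12 rows; each row shifts and turns the commanded pose from where the row before left it, along the tool's axes as they then stand; what a row does not reach is not made up. A row lasts 1/8 s, in which the tool goes at most 62.5 mm and 10.7 degrees, less where a joint would pass 70% of its speed; a pose out of reach is approached as far as the arm can. A call is refused whole if a number of a shift passes 62.5 or a number of a turn 1, either way. A call with a gripper value outside its range is refused whole. "hand" is the gripper command: -1 is shut, 1 is fully open, values between are in proportion, set as the call begins (left out, the last holds). The fingers move at their own pace and stop on an object; the grip force is fixed at half the most. Time passes only in rows, so rows that do not move let the fingers close. It gives the time, the measured TCP pose, the force, the opening and the grip force at its end, in the units of the state.
- env.read_state(): the state, without advancing time (a new reading comes with each control period).
- env.snapshot(name): name is "scene" or "top" or "wrist"; returns the picture (384x512x3 uint8, red, green, blue); there is no depth.
- env.camera_info(name): a dict with "fx", "fy", "cx", "cy" (pixels), "R" (3x3) and "t" (3): a world point X has camera coordinates R X + t. Camera axes: x right, y down, z forward; pixel columns grow to the right and rows downward; lengths in mm; the calibration is good to about 2 mm. A picture is of the moment at which its call begins: read the wrist's pose just before it. camera_info takes no time and is no camera call; for the wrist camera it gives the pose at the moment of the call.
- env.hand_in(): hands the job in; it is judged then, once.
The state is a dict: "time": time; "joint_pos": joint angles; "joint_velocities": joint speeds; "tau": joint torques, N m; "ee_pos": TCP position; "tcp_rot": TCP orientation; "wrist_force": force on the tool from outside, world axes, zero at the start; "ft_torque": the same for the moment, N m; "opening": finger opening in mm; "grasp_force": force on a finger pad.
Only numpy, scipy, OpenCV 4.12 (cv2) and the standard library are available. Lean on these libraries where they do the work, as an engineer would, in place of code of your own. Each camera call takes 0.05 s, during which the arm holds its last target. There are 200 camera calls.

### The job

Raise the chest's lid until its folding stay locks, then lay every pattern roller on the bench into the cradle inside, one to a slot pair, each axle fully down in its slots at both ends. Then break the stay by pushing its orange knob down and lower the lid gently until it is fully closed, without letting it slam; leave the pots, jars and tools where they are.

Things in the scene. Friction and masses are not known exactly. Their poses are not given: they have to be found in the camera images.
- chest: plywood chest, 195 deep (its x) x 340 wide (y) x 105 mm high, walls and floor 8 mm, fixed. Origin: centre of its underside; x away from the robot, y left, z up. Inside, two aluminium rails along y at x = -52.5 and +52.5 mm, 8 mm thick, each with four slots open upwards, 12 mm wide, straight part 14 mm deep, under flared mouths about 30 mm wide whose tops are 99 mm above the underside
- lid (a joint): lid angle in rad: 0 closed, about 1.47 with the stay locked (1.48 is the most the stay allows). The lid (195 x 340 x 10 mm, 0.4 kg) is hinged on the chest's far rim and swings up and away from the robot. The hinge is stiff: the lid stays at any angle it is left at, and takes 3 to 6 N at the handle to move
- lid_hinge (a point): middle of the hinge line (along the chest's y), on the far rim of the chest, 105 mm above the bench; fixed
- lid_handle (a point): middle of the lid's handle: a round steel bar 12 mm thick, 140 mm long, parallel to the hinge line and 240 mm from it, 45 mm in front of the lid's free edge on a post at each end, 5 mm above the lid's underside. It can be gripped across from above at any lid angle and turns between the fingers as the lid swings. Height: 110 mm (closed) to about 345 mm (stay locked)
- stay (a joint): knee angle in rad of the folding stay (two 79 mm links on the chest's left outer side): 0 folded, 2.53 straight, stop at 2.71. As the lid reaches its top a spring snaps the knee up past straight to its stop: locked, the lid cannot close. Push the orange knob down (about 5 N) until below 2.2: the stay stays broken and folds as the lid is lowered. Pushed less, it springs back
- stay_knob (a point): on the axis of the orange knob of the stay's knee: a round bar 16 mm thick, 52 mm long, pointing out sideways (chest's +y). The point lies 18 mm from its outer end, 52 mm left of the chest's side wall, 145 mm above the bench when locked. It swings about stay_pivot, 79 mm away: pushed down, it also moves away from the robot; turn the lower link by 0.25 to 0.6 rad to break the stay
- stay_pivot (a point): point on the axis (along the chest's y) of the lower link's fixed pivot on the chest's left side, at the same sideways offset as stay_knob; fixed
- slot1 (a point): slot pair 1, counted from the chest's right (-y): where the centre of a fully seated roller belongs, midway between the two rails, 80 mm above the chest's underside; axes as the chest's. Pairs are 70 mm apart.
- slot2 (a point): slot pair 2, counted from the chest's right (-y): where the centre of a fully seated roller belongs, midway between the two rails, 80 mm above the chest's underside; axes as the chest's. Pairs are 70 mm apart.
- slot3 (a point): slot pair 3, counted from the chest's right (-y): where the centre of a fully seated roller belongs, midway between the two rails, 80 mm above the chest's underside; axes as the chest's. Pairs are 70 mm apart.
- slot4 (a point): slot pair 4, counted from the chest's right (-y): where the centre of a fully seated roller belongs, midway between the two rails, 80 mm above the chest's underside; axes as the chest's. Pairs are 70 mm apart.
- roller1_mid (a point): centre of the terracotta red pattern roller (may be absent), half-way up: an eight-sided grooved drum 36 mm across flats and 80 mm long, on a steel axle 8 mm thick and 130 mm long that sticks out 25 mm at each end; 0.15 kg. Its x is the axle; both ends are alike. It starts lying on the bench, centre 18 mm up.
- roller2_mid (a point): centre of the pale wood pattern roller (may be absent), half-way up: an eight-sided grooved drum 36 mm across flats and 80 mm long, on a steel axle 8 mm thick and 130 mm long that sticks out 25 mm at each end; 0.15 kg. Its x is the axle; both ends are alike. It starts lying on the bench, centre 18 mm up.
- roller3_mid (a point): centre of the blue pattern roller (may be absent), half-way up: an eight-sided grooved drum 36 mm across flats and 80 mm long, on a steel axle 8 mm thick and 130 mm long that sticks out 25 mm at each end; 0.15 kg. Its x is the axle; both ends are alike. It starts lying on the bench, centre 18 mm up.
- roller4_mid (a point): centre of the white pattern roller (may be absent), half-way up: an eight-sided grooved drum 36 mm across flats and 80 mm long, on a steel axle 8 mm thick and 130 mm long that sticks out 25 mm at each end; 0.15 kg. Its x is the axle; both ends are alike. It starts lying on the bench, centre 18 mm up.
- mug: bystander, to be left where it is: white mug with a handle, 80 mm wide, 90 mm high
- bowl: bystander, to be left where it is: blue bowl, 130 mm wide, 60 mm high
- glaze_jar: bystander, to be left where it is: amber glass jar with a black cap, 70 mm wide, 90 mm high
- vase: bystander, to be left where it is: terracotta vase, 110 mm wide, 135 mm high
- cup: bystander, to be left where it is: terracotta pot with a cork lid, 76 mm wide, 75 mm high
- clay_block: bystander, to be left where it is: grey-brown block 100 x 70 x 60 mm
- brush: bystander, to be left where it is: brush lying flat
Not all that is in view belongs to the job. Leave any green or purple look-alike of the part that bears roller2_mid alone. Of the things like the part that bears roller3_mid, leave any that is green; of the rest the smaller one is meant.

How it is judged:
By the outcome, as a careful person would: the job done as asked, in the order asked, and still so for the second after the job is handed in, with the robot touching nothing.
Of roller1, roller2, roller3, roller4 only 3 to 4 are there at a start; the rules pass over those that are not, and their reading is None.
At some moment in a run one of roller1, roller2, roller3, roller4 may be knocked a few centimetres aside while the robot is not near it.
Once in a run the grip may slacken for a moment while it holds something.
It also fails if it takes over 208 s, if anything falls off the work surface, if the arm or the gripper's body presses on something with over 40 N, if the wrist force passes 120 N, or if a joint passes its speed limit or range.

## Working session

There is one attempt and no reset: what is moved stays moved. The work goes in short steps, Python scripts to look and compute and a tool call to move; the robot and the scene stay as the last step left them, time stands still between calls to the robot, and variables do not carry over. Pictures are saved under pics/ and viewed, at most 14 in all, crops included, and the job is handed in when it is done.

Besides the shell and the picture viewer there is one more tool, called after "Emit:" by a JSON object that holds its "name" and its "arguments", one argument or row to a line. play_rows: Moves the arm, as the interface text tells. Its arguments: {"type":"object","properties":{"travel":{"type":"array"},"yaw":{"type":"array"},"hand":{"type":"number"}},"required":["travel","yaw"]}

```bash
ls; mkdir -p pics
python3 - <<'E'
from workcell import env
import cv2,numpy as np
print(env.read_state())
for n in("scene","top"):
    cv2.imwrite(f"pics/{n}0.png",env.snapshot(n)[:,:,::-1])
    print(n,env.camera_info(n))
E
```

```text
pics
{'time': 0.0, 'joint_pos': array([ 1.09249759,  0.4267516 ,  0.07382349,  1.60660047, -0.03410171,
        1.1108201 , -0.06708009]), 'joint_velocities': array([-0.00024298, -0.00180254, -0.00119734,  0.00021416, -0.00121075,
        0.00085092, -0.00084841]), 'tau': array([ 3.46441848e-03, -9.49834299e+01,  3.76182273e+00, -4.63509035e+01,
        1.92171230e-02,  1.02008111e-02,  8.14537702e-05]), 'ee_pos': array([ 217.82723142, -638.47695737,  249.59958283]), 'tcp_rot': array([-3.09796184e+00, -5.13961567e-01,  4.72225616e-04]), 'wrist_force': array([ 0.09238964, -0.24724662, -1.30327464]), 'ft_torque': array([-0.03832156, -0.07027878,  0.01383532]), 'grasp_force': 0.0, 'opening': 85.37544628217087}
scene {'fx': 398.8525891196093, 'fy': 398.8525891196093, 'cx': 255.3175663755847, 'cy': 195.72840216914526, 'R': array([[ 0.23648359,  0.97150094, -0.01616874],
       [ 0.58491084, -0.15562782, -0.79602719],
       [-0.77585748,  0.17879009, -0.60504486]]), 't': array([-162.53540857, -208.36652328, 1925.80233552])}
top {'fx': 396.47551085434924, 'fy': 396.47551085434924, 'cx': 251.91290979053701, 'cy': 195.70455689618808, 'R': array([[-0.01500463, -0.99980937, -0.01249307],
       [-0.99604527,  0.01604008, -0.08738725],
       [ 0.08757099,  0.01113245, -0.99609608]]), 't': array([  54.13602342,  467.2033454 , 1258.41556259])}
```

Run:
```python
import cv2
for n in("scene","top"):
    im=cv2.imread(f"pics/{n}0.png"); cv2.imwrite(f"pics/{n}0b.png",cv2.resize(im,(800,600),interpolation=cv2.INTER_CUBIC))
```

```text
(no output)
```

View pics/top0b.png

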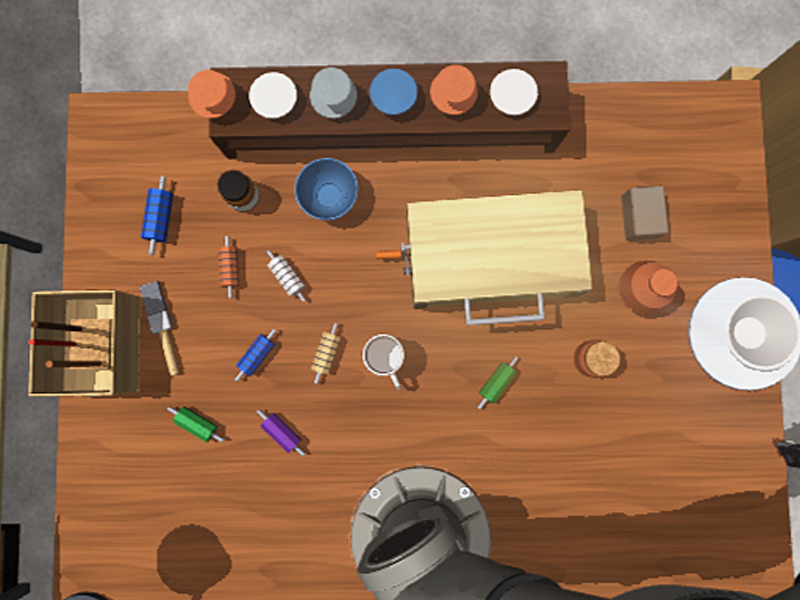

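View pics/scene0b.png

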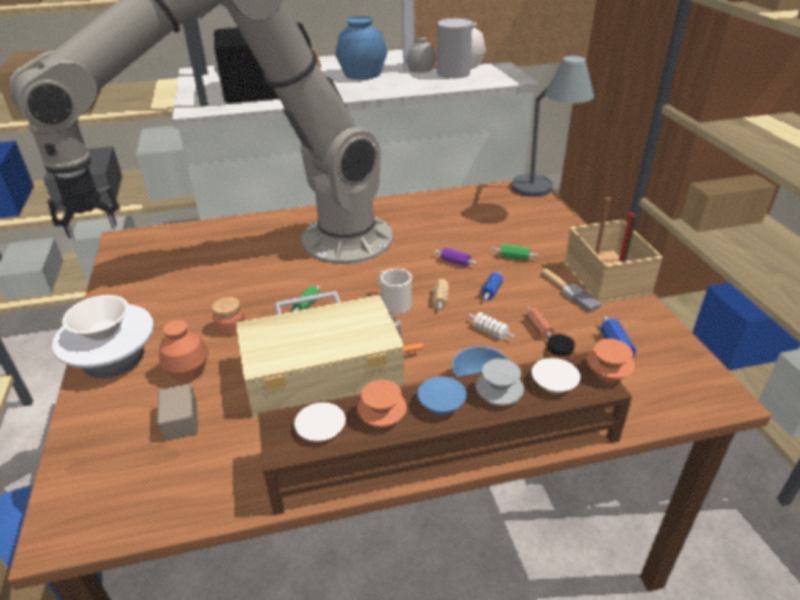

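Top view (in 800x600 pixels) shows four wanted rollers: terracotta (229,267), white (288,276), wood (326,353) and blue (257,354). Look-alikes are the larger blue (157,215), greens (197,424) and (498,382), and purple (281,432). The chest is at about (500,245), its handle at (505,318), and the stay knob at (388,255) on its left.

```bash
cat > h.py <<'E'
from workcell import env
import cv2,numpy as np
def ray(ci,u,v,z):
    R=np.array(ci["R"]);t=np.array(ci["t"]);C=-R.T@t
    d=R.T@np.array([(u-ci["cx"])/ci["fx"],(v-ci["cy"])/ci["fy"],1])
    return C+d*(z-C[2])/d[2]
def proj(ci,X):
    c=ci["R"]@np.array(X)+ci["t"];return c[0]/c[2]*ci["fx"]+ci["cx"],c[1]/c[2]*ci["fy"]+ci["cy"]
E
python3 - <<'E'
from h import *
im=cv2.imread("pics/top0.png");ci=env.camera_info("top")
hsv=cv2.cvtColor(im,cv2.COLOR_BGR2HSV)
s=512/800
seeds=dict(red=(229,267),white=(288,276),wood=(326,353),blue=(257,354),bigblue=(157,215),green=(498,382))
for k,(u,v) in seeds.items():
    u,v=int(u*s),int(v*s);r=34
    sub=im[v-r:v+r,u-r:u+r].astype(float)
    h=hsv[v-r:v+r,u-r:u+r].astype(int)
    H,S,V=h[...,0],h[...,1],h[...,2]
    m={'red':(S>120)&(H<9)&(V>150),'white':(S<60)&(V>140),'wood':(H>12)&(H<30)&(S<150)&(V>150),'blue':(H>100)&(H<125)&(S>120),'bigblue':(H>100)&(H<125)&(S>120),'green':(H>45)&(H<75)&(S>80)}[k]
    m=cv2.morphologyEx(m.astype(np.uint8),cv2.MORPH_CLOSE,np.ones((5,5)))
    n,l,st,c=cv2.connectedComponentsWithStats(m)
    j=min(range(1,n),key=lambda i:np.hypot(*(c[i]-r))-0.1*st[i,4])
    p=np.argwhere(l==j)[:,::-1].astype(np.float32)
    (cx,cy),(w,hh),a=cv2.minAreaRect(p)
    bp=cv2.boxPoints(((cx,cy),(w,hh),a))
    W=np.array([ray(ci,x+u-r,y+v-r,20)[:2] for x,y in bp])
    e1,e2=W[1]-W[0],W[2]-W[1]
    L=e1 if np.hypot(*e1)>np.hypot(*e2) else e2
    print(k,len(p),W.mean(0).round(1),np.round([np.hypot(*e1),np.hypot(*e2)],1),"axis deg",round(np.degrees(np.arctan2(L[1],L[0]))%180,1))
c=im[112:222,225:400];cv2.imwrite("pics/chest.png",cv2.resize(c,None,fx=4.5,fy=4.5,interpolation=cv2.INTER_CUBIC))
E
```

```text
red 65 [562.7 395.6] [42.8 22.9] axis deg 0.5
white 321 [536.2 271.6] [ 36.4 130. ] axis deg 36.3
wood 284 [374.2 190.4] [82.9 35.8] axis deg 161.2
blue 277 [372.2 334.5] [80.8 36.3] axis deg 142.2
bigblue 513 [669.4 543.1] [110.5  52.1] axis deg 171.8
green 245 [ 309.2 -161.4] [79.8 34.2] axis deg 144.8
```

View pics/chest.png

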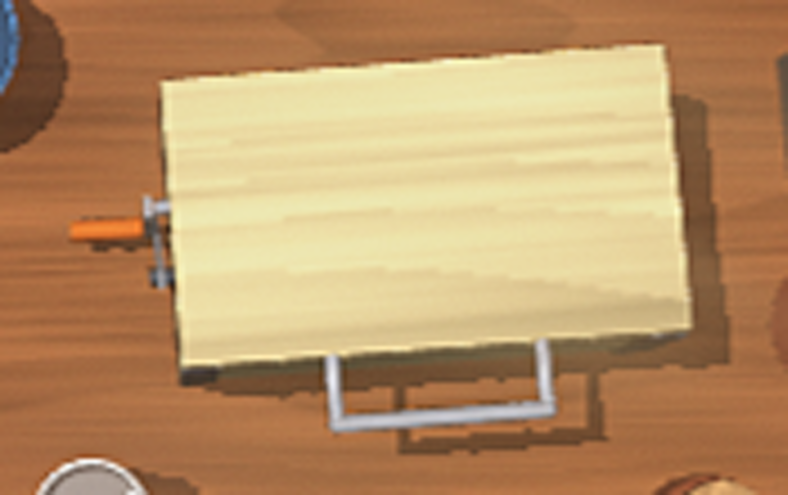

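Crop shows the closed lid's top corners at crop px (163,82), (664,45), (691,328), (182,367), the handle bar from (338,424) to (551,408), and the orange knob at (105,230).

```bash
cat >> h.py <<'E'
def yaw_of(rv):
    R=cv2.Rodrigues(np.array(rv,float))[0]; return np.degrees(np.arctan2(R[1,0],R[0,0]))
def goto(x,y,z,yaw=None):
    "shift in tool axes AFTER turning to yaw (deg, world yaw of tool x), and yaw units"
    s=env.read_state();p=s["ee_pos"];a=yaw_of(s["tcp_rot"])
    b=a if yaw is None else yaw
    d=np.array([x,y,z])-p;c,si=np.cos(np.radians(b)),np.sin(np.radians(b))
    tx,ty=c*d[0]+si*d[1],si*d[0]-c*d[1]
    print("t",round(s["time"],2),"pos",p.round(1),"yaw",round(a,1),"-> turn units",round(-((b-a+180)%360-180)/6,2),"shift",np.round([tx,ty,-d[2]],1),"F",s["wrist_force"].round(1),"open",round(s["opening"],1),"g",round(s["grasp_force"],1))
E
python3 - <<'E'
from h import *
ci=env.camera_info("top")
q=lambda u,v,z:ray(ci,225+(u+.5)/4.5-.5,112+(v+.5)/4.5-.5,z)[:2]
FL,FR,NR,NL=[q(*p,115) for p in((163,82),(664,45),(691,328),(182,367))]
print(FL,FR,NR,NL,"w",np.linalg.norm(FL-FR),np.linalg.norm(NL-NR),"d",np.linalg.norm(FL-NL),np.linalg.norm(FR-NR))
for a,b in((FL,FR),(NL,NR)):print(np.degrees(np.arctan2(*(a-b)[::-1]))-90)
for a,b in((FL,NL),(FR,NR)):print(np.degrees(np.arctan2(*(a-b)[::-1])))
C=(FL+FR+NR+NL)/4;print("C",C)
h1,h2=q(338,424,112),q(551,408,112);print("handle",h1,h2,(h1+h2)/2,np.linalg.norm(h1-h2),np.degrees(np.arctan2(*(h1-h2)[::-1]))-90)
print("knob",q(72,231,110),q(140,228,110))
# red roller
im=cv2.imread("pics/top0.png")[145:200,125:170]
hsv=cv2.cvtColor(im,cv2.COLOR_BGR2HSV);print(hsv[20:34:2,10:34:2].tolist())
E
```

```text
[659.68653544  15.76409682] [ 678.88995672 -321.43701152] [ 487.1933727  -331.33782392] [466.68654367   6.42337241] w 337.74747793936655 338.3831493833312 d 193.22589360177727 191.95209405756222
3.2594430681652398
3.4743903402454634
2.770812630721164
2.9566054174667213
C [ 573.11410213 -157.64684155]
handle [427.3328525  -96.37087949] [ 435.72576445 -237.57974089] [ 431.52930848 -166.97531019] 141.45806271867002 3.401439298122156
knob [560.11804511  78.54411741] [561.37182282  32.83099894]
[[[11, 160, 158], [11, 160, 159], [11, 164, 180], [8, 135, 161], [5, 75, 140], [176, 45, 126], [161, 29, 70], [8, 92, 86], [10, 117, 61], [11, 163, 105], [11, 162, 101], [12, 164, 154]], [[12, 160, 169], [12, 160, 169], [11, 156, 177], [9, 159, 197], [10, 162, 235], [10, 162, 239], [9, 169, 172], [9, 166, 161], [8, 157, 99], [11, 161, 106], [12, 163, 102], [12, 160, 151]], [[12, 159, 164], [12, 159, 164], [12, 164, 165], [9, 171, 209], [8, 117, 175], [8, 119, 176], [6, 88, 99], [7, 123, 110], [8, 132, 83], [12, 160, 107], [11, 161, 103], [11, 157, 154]], [[12, 160, 158], [12, 159, 157], [12, 160, 159], [8, 159, 185], [9, 159, 220], [10, 160, 227], [9, 167, 160], [9, 165, 151], [9, 163, 108], [12, 157, 99], [11, 153, 95], [11, 164, 137]], [[12, 160, 169], [12, 160, 169], [12, 161, 169], [9, 169, 211], [10, 166, 241], [10, 147, 210], [8, 133, 152], [9, 153, 135], [9, 156, 103], [11, 160, 110], [11, 156, 113], [12, 161, 162]], [[12, 159, 178], [12, 158, 178], [12, 162, 179], [8, 144, 163], [9, 154, 214], [9, 157, 223], [9, 163, 185], [8, 163, 147], [8, 157, 115], [11, 160, 107], [11, 155, 107], [12, 158, 157]], [[12, 160, 174], [12, 158, 176], [12, 159, 175], [9, 167, 200], [9, 168, 231], [10, 168, 238], [9, 172, 206], [9, 171, 158], [9, 173, 127], [11, 164, 107], [11, 155, 110], [12, 159, 157]]]
```

```bash
python3 -c "
from h import *
goto(431,-166.5,200,93.3)"
```

```text
t 0.1 pos [ 217.8 -638.5  249.7] yaw 18.8 -> turn units -12.41 shift [459.  240.   49.7] F [0.9 0.3 0.1] open 85.2 g 0.0
```

Emit:
{"name": "play_rows", "arguments": {
  "travel": [
    [0,0,0],
    [0,0,0],
    [0,0,0],
    [0,0,0],
    [0,0,0],
    [0,0,0],
    [0,0,0],
    [0,0,0],
    [0,0,0],
    [0,0,0],
    [0,0,0],
    [0,0,0]
  ],
  "yaw": [-1,-1,-1,-1,-1,-1,-1,-1,-1,-1,-1,-1],
  "hand": -0.06
}}

```text
time: 1.6
ee_pos: [217.8, -638.6, 249.9]
tcp_rot: [-2.201, -2.241, -0.001]
wrist_force: [0.1, 0.1, -0.6]
opening: 40.1
grasp_force: 0.0
```

Emit:
{"name": "play_rows", "arguments": {
  "travel": [
    [0,0,0],
    [38,20,4],
    [38,20,4],
    [38,20,4],
    [38,20,4],
    [38,20,4],
    [38,20,4],
    [38,20,4],
    [38,20,4],
    [38,20,4],
    [38,20,4],
    [38,20,4]
  ],
  "yaw": [-0.4,0,0,0,0,0,0,0,0,0,0,0]
}}

```text
time: 3.1
ee_pos: [414.2, -207.8, 206.2]
tcp_rot: [-2.158, -2.283, 0.0]
wrist_force: [-0.1, 0.4, -0.2]
opening: 40.0
grasp_force: 0.0
```

```bash
python3 -c "
from h import *
goto(431,-166.5,112,93.3)"
```

```text
t 3.1 pos [ 414.2 -207.8  206.2] yaw 93.2 -> turn units -0.01 shift [40.2 19.1 94.2] F [-0.1  0.4 -0.2] open 40.0 g 0.0
```

Emit:
{"name": "play_rows", "arguments": {
  "travel": [
    [20,10,10],
    [20,9,10],
    [0,0,20],
    [0,0,20],
    [0,0,20],
    [0,0,13],
    [0,0,0],
    [0,0,0]
  ],
  "yaw": [0,0,0,0,0,0,0,0]
}}

```text
time: 4.1
ee_pos: [431.0, -168.1, 113.9]
tcp_rot: [2.158, 2.283, 0.0]
wrist_force: [0.3, -0.4, 0.5]
opening: 40.1
grasp_force: 0.0
```

Emit:
{"name": "play_rows", "arguments": {
  "travel": [
    [0,0,0],
    [0,0,0],
    [0,0,0],
    [0,0,0],
    [0,0,0],
    [0,0,0]
  ],
  "yaw": [0,0,0,0,0,0],
  "hand": -1
}}

```text
time: 4.85
ee_pos: [432.0, -168.2, 114.1]
tcp_rot: [2.156, 2.282, 0.002]
wrist_force: [5.4, -0.1, 2.1]
opening: 9.9
grasp_force: 58.6
```

Run:
```python
from h import *
goto(431,-166.5,112,93.3)
# arc rows: tool y = +chest x, tool z down
import math
s=env.read_state();p=s["ee_pos"]
r=math.hypot(240,5);b=math.atan2(5,240)
th=np.linspace(0,1.5,25)
X=-r*np.cos(th+b);Z=r*np.sin(th+b)
print([[float(round(a,1)),float(round(-c,1))] for a,c in zip(np.diff(X),np.diff(Z))])
```

```text
t 4.85 pos [ 432.  -168.2  114.1] yaw 93.2 -> turn units -0.01 shift [ 1.7 -0.9  2.1] F [ 5.4 -0.1  2.1] open 9.9 g 58.6
[[0.8, -15.0], [1.7, -14.9], [2.6, -14.8], [3.6, -14.6], [4.5, -14.3], [5.3, -14.0], [6.2, -13.7], [7.1, -13.2], [7.9, -12.8], [8.6, -12.3], [9.4, -11.7], [10.1, -11.1], [10.8, -10.4], [11.4, -9.7], [12.0, -9.0], [12.5, -8.2], [13.0, -7.4], [13.5, -6.6], [13.9, -5.8], [14.2, -4.9], [14.5, -4.0], [14.7, -3.1], [14.8, -2.1], [15.0, -1.2]]
```

Emit:
{"name": "play_rows", "arguments": {
  "travel": [
    [0,1,-15],
    [0,2,-15],
    [0,3,-15],
    [0,3.5,-14.5],
    [0,4.5,-14],
    [0,5,-14],
    [0,6,-13.5],
    [0,7,-13],
    [0,8,-13],
    [0,8.5,-12.5],
    [0,9.5,-11.5],
    [0,10,-11]
  ],
  "yaw": [0,0,0,0,0,0,0,0,0,0,0,0]
}}

```text
time: 6.35
ee_pos: [496.0, -164.5, 275.9]
tcp_rot: [-2.156, -2.279, 0.008]
wrist_force: [-24.0, -0.6, 14.4]
opening: 10.0
grasp_force: 59.3
```

Run:
```python
from h import *
import math
s=env.read_state();p=s["ee_pos"]-np.array([670.4,-152.4,105])
u=p@[.998,.0576,0];print("u,z",u,p[2],"th",math.atan2(p[2],-u),"r",math.hypot(u,p[2]),s["wrist_force"],s["opening"])
```

```text
u,z -174.75056449843058 170.88520193752834 th 0.774215288807799 r 244.41667707779268 [-24.02236611  -0.56696195  14.43088993] 10.011822121671038
```

Emit:
{"name": "play_rows", "arguments": {
  "travel": [
    [0,8.5,-12],
    [0,10,-11],
    [0,11.5,-9.5],
    [0,12.5,-8],
    [0,13,-7.5],
    [0,13.5,-6.5],
    [0,14,-6],
    [0,14,-5],
    [0,14.5,-4],
    [0,14.5,-3],
    [0,14.5,-2]
  ],
  "yaw": [0,0,0,0,0,0,0,0,0,0,0]
}}

```text
time: 7.72
ee_pos: [639.8, -156.4, 351.4]
tcp_rot: [2.157, 2.282, 0.001]
wrist_force: [-5.0, -2.0, 8.2]
opening: 9.2
grasp_force: 64.7
```

Run:
```python
from h import *
import math
s=env.read_state();p=s["ee_pos"]-np.array([670.4,-152.4,105])
u=p@[.998,.0576,0];print("u,z",u,p[2],"th",math.atan2(p[2]-4,-u),"r",math.hypot(u,p[2]-4),s["wrist_force"],s["opening"])
cv2.imwrite("pics/t1.png",env.snapshot("top")[:,:,::-1]);cv2.imwrite("pics/s1.png",env.snapshot("scene")[:,:,::-1])
a=cv2.imread("pics/t1.png")[90:240,90:400];b=cv2.imread("pics/s1.png")[150:270,120:430]
cv2.imwrite("pics/o1.png",cv2.resize(np.vstack([a,b]),None,fx=2.2,fy=2.2,interpolation=cv2.INTER_CUBIC))
```

```text
u,z -30.766492906018968 246.4496520763513 th 1.4445724961204933 r 244.39396653289114 [-5.0361215  -1.95753904  8.17688643] 9.19929639524584
```

View pics/o1.png

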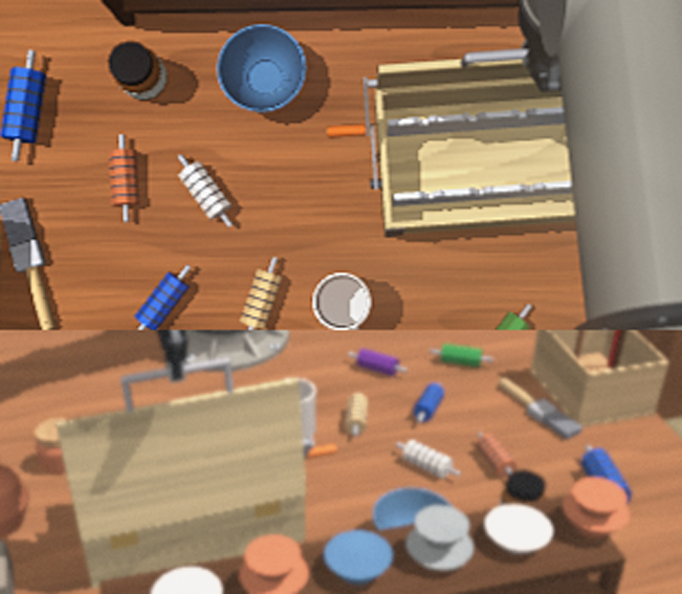

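The lid is nearly upright: handle at (495,58) and knob at (345,130) in the crop. I'll push a little further and triangulate the knob to see whether the stay locked.

Emit:
{"name": "play_rows", "arguments": {
  "travel": [
    [0,3,-0.5],
    [0,3,0],
    [0,3,0],
    [0,2,0],
    [0,0,0],
    [0,0,0]
  ],
  "yaw": [0,0,0,0,0,0]
}}

```text
time: 8.57
ee_pos: [650.9, -155.8, 352.0]
tcp_rot: [2.157, 2.281, 0.002]
wrist_force: [-0.0, -1.9, 8.7]
opening: 9.4
grasp_force: 65.7
```

```bash
cat >> h.py <<'E'
def tri(c1,p1,c2,p2):
    P=lambda c:np.array([[c["fx"],0,c["cx"]],[0,c["fy"],c["cy"]],[0,0,1]])@np.c_[c["R"],c["t"]]
    X=cv2.triangulatePoints(P(c1),P(c2),np.array(p1,float),np.array(p2,float));return (X[:3]/X[3]).ravel()
def knob():
    o=[]
    for n,roi in(("top",(200,120,300,200)),("scene",(180,150,330,270))):
        im=env.snapshot(n);h=cv2.cvtColor(im,cv2.COLOR_RGB2HSV).astype(int)
        m=((h[...,0]<16)&(h[...,1]>215)&(h[...,2]>110)).astype(np.uint8);k=np.zeros_like(m);x0,y0,x1,y1=roi;k[y0:y1,x0:x1]=m[y0:y1,x0:x1]
        nn,l,st,c=cv2.connectedComponentsWithStats(k)
        if nn<2: print(n,"none");continue
        j=1+np.argmax(st[1:,4]);print(n,st[j],c[j].round(1));o.append((env.camera_info(n),c[j]))
    if len(o)==2:
        X=tri(o[0][0],o[0][1],o[1][0],o[1][1]);print("knob",X.round(1),[np.round(proj(a,X)-b,1) for a,b in o])
E
python3 - <<'E'
from h import *
goto(0,0,0);knob()
E
```

```text
t 8.57 pos [ 650.9 -155.8  352. ] yaw 93.2 -> turn units -0.0 shift [ 192.  -641.2  352. ] F [-0.  -1.9  8.7] open 9.4 g 65.7
top none
scene none
```

```bash
python3 - <<'E'
from h import *
for n,(u,v) in(("t1",(90+345/2.2,90+130/2.2)),("s1",(120+320/2.2,150+(450-330)/2.2))):
    h=cv2.cvtColor(cv2.imread(f"pics/{n}.png"),cv2.COLOR_BGR2HSV);u,v=int(u),int(v);print(h[v-4:v+5:1,u-1:u+3].tolist())
E
sed -i 's/\[...,0\]<16)&(h\[...,1\]>215)&(h\[...,2\]>110/[...,0]<16)\&(h[...,1]>190)\&(h[...,2]>110/' h.py; python3 -c "
from h import *
knob()"
```

```text
[[[12, 152, 168], [12, 151, 169], [12, 153, 167], [12, 151, 169]], [[12, 153, 153], [11, 157, 146], [11, 162, 145], [12, 165, 142]], [[11, 199, 210], [11, 200, 213], [11, 200, 217], [11, 200, 217]], [[13, 198, 240], [13, 198, 240], [12, 198, 239], [12, 197, 240]], [[13, 196, 240], [13, 194, 240], [13, 193, 241], [13, 196, 241]], [[11, 200, 224], [11, 200, 221], [11, 201, 221], [11, 200, 219]], [[10, 203, 161], [10, 203, 158], [10, 205, 153], [11, 198, 147]], [[12, 158, 155], [11, 159, 164], [12, 155, 165], [12, 153, 163]], [[12, 155, 168], [12, 155, 171], [12, 157, 171], [12, 153, 173]]]
[[[11, 131, 195], [12, 133, 191], [12, 130, 194], [12, 129, 195]], [[12, 130, 192], [11, 134, 194], [11, 136, 195], [11, 136, 200]], [[12, 142, 208], [11, 147, 212], [11, 151, 215], [12, 152, 223]], [[13, 155, 235], [13, 157, 237], [13, 160, 238], [13, 160, 240]], [[14, 158, 242], [13, 160, 242], [13, 161, 242], [13, 162, 241]], [[13, 167, 234], [12, 170, 231], [12, 168, 229], [12, 168, 225]], [[11, 173, 204], [11, 170, 196], [11, 168, 191], [11, 165, 185]], [[11, 151, 176], [11, 149, 175], [11, 146, 175], [11, 140, 182]], [[12, 139, 182], [11, 134, 183], [12, 137, 183], [11, 134, 188]]]
top [239 147  17   6  82] [247.1 150. ]
scene none
```

Run:
```python
from h import *
cs,ct=env.camera_info("scene"),env.camera_info("top")
im=env.snapshot("scene");cv2.imwrite("pics/s2.png",im[:,:,::-1]);h=cv2.cvtColor(im,cv2.COLOR_RGB2HSV).astype(int)
m=((h[...,0]<16)&(h[...,1]>150)&(h[...,2]>170)).astype(np.uint8);k=m*0;k[180:230,255:285]=m[180:230,255:285]
nn,l,st,c=cv2.connectedComponentsWithStats(k)
for j in range(1,nn):
    if st[j,4]>8:
        X=tri(ct,(247.1,150),cs,c[j]);print(st[j],c[j],X.round(1),np.round(np.array(proj(cs,X))-c[j],1))
print("if z=145",ray(ct,247.1,150,145))
```

```text
[263 199  10   6  41] [267.68292683 201.65853659] [595.3  63.3 136.7] [-1.6  0.1]
if z=145 [592.26794014  57.60902763 145.        ]
```

Emit:
{"name": "play_rows", "arguments": {
  "travel": [
    [0,-3,0],
    [0,-3,0],
    [0,-3,0],
    [0,-3,0],
    [0,-2,0],
    [0,0,0]
  ],
  "yaw": [0,0,0,0,0,0]
}}

```text
time: 9.57
ee_pos: [636.8, -156.5, 350.5]
tcp_rot: [2.157, 2.282, 0.002]
wrist_force: [4.5, -1.5, -6.8]
opening: 9.3
grasp_force: 64.1
```

Run:
```python
from h import *
goto(0,0,0);knob()
```

```text
t 9.57 pos [ 636.8 -156.5  350.5] yaw 93.2 -> turn units -0.0 shift [ 192.1 -627.   350.5] F [ 4.5 -1.5 -6.8] open 9.3 g 64.1
top [239 146  17   6  80] [246.9 148.8]
scene none
```

Not locked yet: the lid moves freely. I'll push further until it resists.

Emit:
{"name": "play_rows", "arguments": {
  "travel": [
    [0,5,0],
    [0,5,0],
    [0,5,0],
    [0,5,0],
    [0,4,0.5],
    [0,3,0.5],
    [0,0,0]
  ],
  "yaw": [0,0,0,0,0,0,0]
}}

```text
time: 10.55
ee_pos: [660.3, -155.0, 352.3]
tcp_rot: [-2.157, -2.281, 0.007]
wrist_force: [-38.9, 0.3, 37.6]
opening: 9.6
grasp_force: 69.1
```

Run:
```python
from h import *
goto(0,0,0);knob()
```

```text
t 10.55 pos [ 660.3 -155.   352.3] yaw 93.2 -> turn units -0.0 shift [ 191.5 -650.7  352.3] F [-38.9   0.3  37.6] open 9.6 g 69.1
top [239 148  17   6  81] [247.2 151. ]
scene none
```

Emit:
{"name": "play_rows", "arguments": {
  "travel": [
    [0,-3,-1.5],
    [0,-4,-1],
    [0,-4,0],
    [0,-4,0],
    [0,0,0],
    [0,0,0]
  ],
  "yaw": [0,0,0,0,0,0]
}}

```text
time: 11.4
ee_pos: [649.4, -155.8, 352.0]
tcp_rot: [2.156, 2.282, 0.004]
wrist_force: [10.4, -3.8, -4.8]
opening: 9.6
grasp_force: 64.4
```

Run:
```python
from h import *
goto(0,0,0);knob()
```

```text
t 11.4 pos [ 649.4 -155.8  352. ] yaw 93.2 -> turn units -0.0 shift [ 192.3 -639.5  352. ] F [10.4 -3.8 -4.8] open 9.6 g 64.4
top [239 150  17   6  81] [247.  152.4]
scene none
```

Emit:
{"name": "play_rows", "arguments": {
  "travel": [
    [0,-3,0],
    [0,-3,0],
    [0,0,0]
  ],
  "yaw": [0,0,0]
}}

```text
time: 11.88
ee_pos: [645.8, -156.1, 351.9]
tcp_rot: [2.153, 2.28, 0.01]
wrist_force: [34.7, -5.1, -16.6]
opening: 9.6
grasp_force: 63.2
```

Run:
```python
from h import *
goto(0,0,0);knob()
ct=env.camera_info("top")
for z in(130,145):print(ray(ct,247,152.4,z), ray(ct,239,152.4,z))
```

```text
t 11.88 pos [ 645.8 -156.1  351.9] yaw 93.3 -> turn units -0.0 shift [ 192.6 -635.8  351.9] F [ 34.7  -5.1 -16.6] open 9.6 g 63.2
top [239 150  17   6  83] [247.1 152.5]
scene none
[588.1058008   58.33395755 130.        ] [588.5228146   82.17353169 130.        ]
[585.11691014  58.00291029 145.        ] [585.5285547  81.5355389 145.       ]
```

Emit:
{"name": "play_rows", "arguments": {
  "travel": [
    [0,3,0],
    [0,2,0],
    [0,0,0],
    [0,0,0],
    [0,0,0]
  ],
  "yaw": [0,0,0,0,0],
  "hand": -0.06
}}

```text
time: 12.6
ee_pos: [646.7, -155.8, 351.9]
tcp_rot: [-2.158, -2.283, 0.0]
wrist_force: [0.5, -0.4, -0.1]
opening: 39.8
grasp_force: 0.0
```

Emit:
{"name": "play_rows", "arguments": {
  "travel": [
    [0,0,-10],
    [0,0,-20],
    [0,0,-20],
    [0,0,-20],
    [0,0,0]
  ],
  "yaw": [0,0,0,0,0]
}}

```text
time: 13.22
ee_pos: [647.5, -155.7, 424.8]
tcp_rot: [2.156, 2.281, 0.003]
wrist_force: [0.1, -0.3, -1.0]
opening: 40.3
grasp_force: 0.0
```

```bash
cat >> h.py <<'E'
def locate(im=None):
    "centre + axle direction of each roller from the top camera (drum colour masks)"
    ci=env.camera_info("top")
    if im is None: im=env.snapshot("top")
    h=cv2.cvtColor(im,cv2.COLOR_RGB2HSV).astype(int);H,S,V=h[...,0],h[...,1],h[...,2]
    M=dict(red=(H<=10)&(V>130)&(S>80),white=(S<60)&(V>140),wood=(H>12)&(H<30)&(S<150)&(V>150),blue=(H>100)&(H<125)&(S>120))
    for k,m in M.items():
        m=m.astype(np.uint8);m[:100]=0;m[290:]=0;m[:,:88]=0;m[:,232:]=0
        m=cv2.morphologyEx(m,cv2.MORPH_CLOSE,np.ones((5,5)))
        n,l,st,c=cv2.connectedComponentsWithStats(m)
        for j in range(1,n):
            if not 120<st[j,4]<800: continue
            b=cv2.boxPoints(cv2.minAreaRect(np.argwhere(l==j)[:,::-1].astype(np.float32)))
            W=np.array([ray(ci,x,y,20)[:2] for x,y in b]);e=[W[1]-W[0],W[2]-W[1]];n2=[np.hypot(*q) for q in e]
            L=e[int(n2[1]>n2[0])]
            print(k,"px",c[j].round(0),"at",W.mean(0).round(1),"size",np.round(n2,0),"axis",round(np.degrees(np.arctan2(L[1],L[0]))%180,1))
E
python3 - <<'E'
from h import *
knob();im=env.snapshot("top");cv2.imwrite("pics/t3.png",im[:,:,::-1]);locate(im)
goto(536,271.5,420,36)
E
```

```text
top [239 150  17   6  82] [247.2 152.3]
scene none
red px [145. 170.] at [552.9 392.2] size [36. 95.] axis 0.4
white px [182. 176.] at [536.2 271.6] size [ 36. 130.] axis 36.3
wood px [182. 176.] at [537.1 273.6] size [35. 82.] axis 34.2
wood px [108. 227.] at [377.5 514.4] size [15. 94.] axis 16.8
wood px [208. 226.] at [374.3 189.8] size [83. 39.] axis 162.7
blue px [100. 137.] at [669.4 543.1] size [110.  52.] axis 171.8
blue px [163. 227.] at [372.4 334.5] size [81. 36.] axis 142.9
t 13.38 pos [ 646.7 -155.8  421.8] yaw 93.2 -> turn units 9.54 shift [ 161.6 -410.8    1.8] F [0.8 0.4 0.7] open 40.1 g 0.0
```

Emit:
{"name": "play_rows", "arguments": {
  "travel": [
    [0,0,0],
    [0,0,0],
    [0,0,0],
    [0,0,0],
    [0,0,0],
    [0,0,0],
    [0,0,0],
    [0,0,0],
    [0,0,0],
    [0,0,0]
  ],
  "yaw": [1,1,1,1,1,1,1,1,1,0.6],
  "hand": 0.6
}}

```text
time: 14.62
ee_pos: [646.6, -155.8, 421.2]
tcp_rot: [-2.992, -0.957, 0.002]
wrist_force: [0.1, 0.5, 0.4]
opening: 67.9
grasp_force: 0.0
```

Emit:
{"name": "play_rows", "arguments": {
  "travel": [
    [13.5,-34,0],
    [13.5,-34,0],
    [13.5,-34,0],
    [13.5,-34,15],
    [13.5,-34,25],
    [13.5,-34,30],
    [13.5,-34,30],
    [13.5,-34,30],
    [13.5,-34,30],
    [13.5,-34,30],
    [13.5,-34,30],
    [13,-37,30]
  ],
  "yaw": [0,0,0,0,0,0,0,0,0,0,0,0]
}}

```text
time: 16.12
ee_pos: [538.1, 272.9, 170.5]
tcp_rot: [2.991, 0.96, -0.001]
wrist_force: [1.0, -1.5, -0.5]
opening: 68.0
grasp_force: 0.0
```

Run:
```python
from h import *
ci=env.camera_info("wrist");goto(537,272.5,24,35)
im=env.snapshot("wrist");cv2.imwrite("pics/w1.png",im[:,:,::-1])
print(proj(ci,(537,272.5,20)))
h=cv2.cvtColor(im,cv2.COLOR_RGB2HSV).astype(int)
m=((h[...,1]<60)&(h[...,2]>140)).astype(np.uint8);m=cv2.morphologyEx(m,cv2.MORPH_CLOSE,np.ones((9,9)))
n,l,st,c=cv2.connectedComponentsWithStats(m)
for j in range(1,n):
    if st[j,4]>300:
        r=cv2.minAreaRect(np.argwhere(l==j)[:,::-1].astype(np.float32));b=cv2.boxPoints(r)
        W=np.array([ray(ci,x,y,20)[:2] for x,y in b]);print(r,W.mean(0),W.round(0).tolist())
```

```text
t 16.12 pos [538.1 272.9 170.5] yaw 35.6 -> turn units 0.1 shift [ -1.2  -0.3 146.5] F [ 1.  -1.5 -0.5] open 68.0 g 0.0
(np.float64(252.397455171802), np.float64(179.8276035187575))
((411.8840637207031, 40.61813735961914), (18.55352210998535, 111.24443054199219), 34.451934814453125) [711.41149571 233.92890407] [[670.0, 239.0], [751.0, 245.0], [753.0, 229.0], [671.0, 222.0]]
((180.20001220703125, 27.599998474121094), (10.733125686645508, 31.304948806762695), 26.56505012512207) [608.26804721 397.22096283] [[595.0, 401.0], [620.0, 402.0], [621.0, 394.0], [597.0, 392.0]]
((250.5, 177.0), (132.0, 43.0), 90.0) [534.73224679 273.10690559] [[577.0, 327.0], [599.0, 295.0], [494.0, 217.0], [469.0, 253.0]]
```

View pics/w1.png

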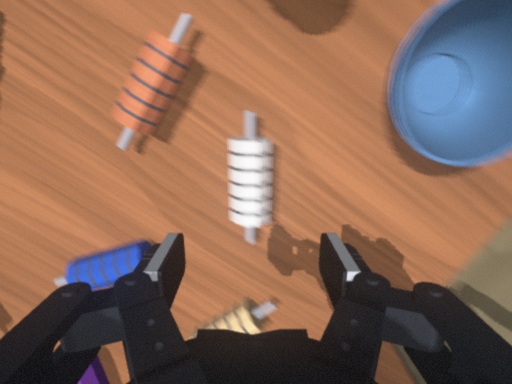

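Wrist view shows the white roller upright in the image with its drum centre at about (251,183), matching the prediction (252,180). Red's centre is at (154,82). Descending.

Emit:
{"name": "play_rows", "arguments": {
  "travel": [
    [-2,0,30],
    [0,0,30],
    [0,0,30],
    [0,0,30],
    [0,0,18],
    [0,0,8],
    [0,0,0]
  ],
  "yaw": [0,0,0,0,0,0,0]
}}

```text
time: 17.05
ee_pos: [537.1, 271.2, 25.9]
tcp_rot: [-2.991, -0.961, 0.0]
wrist_force: [0.7, -0.0, 0.1]
opening: 68.1
grasp_force: 0.0
```

Emit:
{"name": "play_rows", "arguments": {
  "travel": [
    [0,0,0],
    [0,0,0],
    [0,0,0],
    [0,0,0],
    [0,0,0],
    [0,0,0]
  ],
  "yaw": [0,0,0,0,0,0],
  "hand": -1
}}

```text
time: 17.8
ee_pos: [537.5, 271.4, 27.0]
tcp_rot: [-2.991, -0.961, -0.002]
wrist_force: [-2.4, -2.5, 8.7]
opening: 34.6
grasp_force: 60.1
```

Run:
```python
from h import *
C=np.array([573,-158.5]);ey=np.array([-.0576,.998])
for i in range(4):print("slot",i+1,(C+ey*(-105+70*i)).round(1))
x,y=C-105*ey
goto(x,y,200,3.3)
```

```text
slot 1 [ 579.  -263.3]
slot 2 [ 575.  -193.4]
slot 3 [ 571.  -123.6]
slot 4 [567.  -53.7]
t 17.8 pos [537.5 271.4  27. ] yaw 35.6 -> turn units 5.39 shift [  10.7  536.2 -173. ] F [-2.4 -2.5  8.7] open 34.6 g 60.1
```

Emit:
{"name": "play_rows", "arguments": {
  "travel": [
    [0,0,-20],
    [0,0,-35],
    [0,0,-35],
    [0,0,-35],
    [0,0,-35],
    [0,0,-23]
  ],
  "yaw": [1,1,1,1,1,0.4]
}}

```text
time: 18.55
ee_pos: [537.2, 271.4, 211.2]
tcp_rot: [-3.14, -0.085, -0.003]
wrist_force: [0.1, 0.2, -2.0]
opening: 34.3
grasp_force: 60.6
```

Emit:
{"name": "play_rows", "arguments": {
  "travel": [
    [1,44,0],
    [1,44,0],
    [1,45,0],
    [1,45,0],
    [1,45,0],
    [1,45,0],
    [1,45,0],
    [1,45,0],
    [1,45,0],
    [1,45,0],
    [1,44,0],
    [0,44,0]
  ],
  "yaw": [0,0,0,0,0,0,0,0,0,0,0,0]
}}

```text
time: 20.05
ee_pos: [578.2, -264.8, 209.4]
tcp_rot: [3.14, 0.089, 0.001]
wrist_force: [0.2, 0.2, -2.4]
opening: 34.8
grasp_force: 60.6
```

Run:
```python
from h import *
ci=env.camera_info("wrist");goto(579,-263.3,88.5,3.3)
im=env.snapshot("wrist")
C=np.array([573,-158.5]);ey=np.array([-.0576,.998]);ex=np.array([.998,.0576])
im=im[:,:,::-1].copy()
for i in range(4):
  for s in(-52.5,52.5):
    p=C+ey*(-105+70*i)+ex*s;u,v=proj(ci,(*p,99));print(i+1,s,round(u),round(v))
cv2.imwrite("pics/w2.png",cv2.resize(im,(800,600),interpolation=cv2.INTER_CUBIC))
```

```text
t 20.05 pos [ 578.2 -264.8  209.4] yaw 3.2 -> turn units -0.01 shift [  0.9  -1.4 120.9] F [ 0.2  0.2 -2.4] open 34.8 g 60.6
1 -52.5 251 247
1 52.5 251 125
2 -52.5 171 247
2 52.5 160 125
3 -52.5 91 247
3 52.5 70 125
4 -52.5 11 248
4 52.5 -21 125
```

View pics/w2.png

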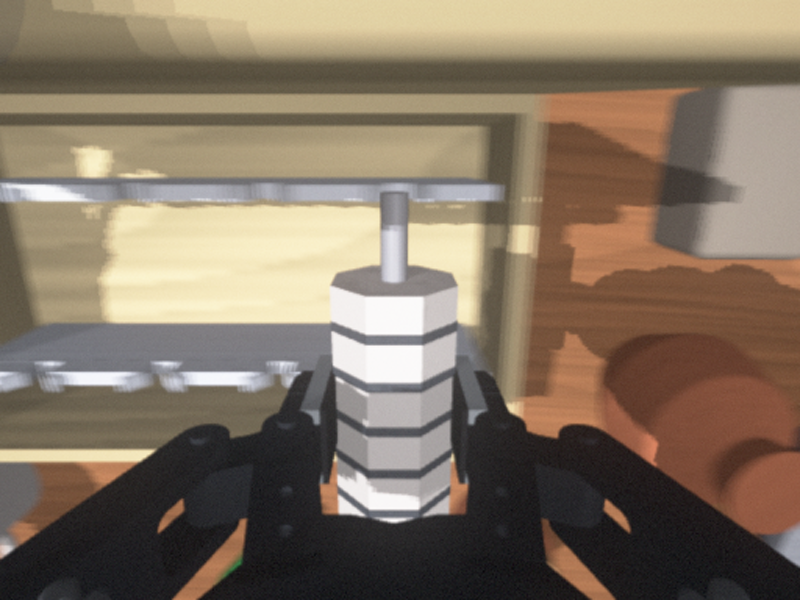

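Hover view: both rails are where predicted (rows 190 and 375). Near-rail slots at columns 34, 154, 274 match the projection to about 1 mm. Lowering.

Emit:
{"name": "play_rows", "arguments": {
  "travel": [
    [1,-1.5,30],
    [0,0,30],
    [0,0,25],
    [0,0,12],
    [0,0,8],
    [0,0,8],
    [0,0,5],
    [0,0,0]
  ],
  "yaw": [0,0,0,0,0,0,0,0]
}}

```text
time: 21.1
ee_pos: [579.2, -261.8, 90.8]
tcp_rot: [-3.14, -0.089, 0.0]
wrist_force: [-0.1, -0.3, -1.8]
opening: 34.3
grasp_force: 60.6
```

Run:
```python
from h import *
goto(579,-263.3,88.5,3.3)
```

```text
t 21.1 pos [ 579.2 -261.8   90.8] yaw 3.2 -> turn units -0.01 shift [-0.2  1.5  2.3] F [-0.1 -0.3 -1.8] open 34.3 g 60.6
```

Emit:
{"name": "play_rows", "arguments": {
  "travel": [
    [0,0.5,2],
    [0,0,1.5],
    [0,0,0]
  ],
  "yaw": [0,0,0]
}}

```text
time: 21.48
ee_pos: [579.6, -262.5, 88.7]
tcp_rot: [3.14, 0.089, 0.002]
wrist_force: [-5.7, 1.5, 15.8]
opening: 34.9
grasp_force: 62.8
```

Emit:
{"name": "play_rows", "arguments": {
  "travel": [
    [0,0,0],
    [0,0,0],
    [0,0,0],
    [0,0,-10],
    [0,0,-20],
    [0,0,-30],
    [0,0,-30],
    [0,0,-30]
  ],
  "yaw": [0,0,0,0,0,0,0,0],
  "hand": 0.15
}}

```text
time: 22.48
ee_pos: [579.4, -262.4, 210.1]
tcp_rot: [3.14, 0.089, 0.002]
wrist_force: [-0.1, -0.8, 0.5]
opening: 49.2
grasp_force: 0.0
```

Run:
```python
from h import *
im=env.snapshot("wrist");cv2.imwrite("pics/w3.png",cv2.resize(im[:,:,::-1],(800,600),interpolation=cv2.INTER_CUBIC))
locate()
goto(374,190,210,161.5);goto(552,390,210,180)
```

```text
red px [145. 171.] at [546.4 392.2] size [ 36. 108.] axis 0.4
wood px [107. 226.] at [378.6 514.7] size [16. 96.] axis 15.8
wood px [208. 226.] at [374.3 189.8] size [83. 39.] axis 162.7
blue px [213. 123.] at [720.4 184.2] size [119. 127.] axis 179.5
blue px [100. 137.] at [669.4 543.1] size [110.  52.] axis 171.8
blue px [163. 227.] at [372.2 334.5] size [81. 36.] axis 142.2
t 22.57 pos [ 580.9 -262.9  212.5] yaw 3.2 -> turn units -26.38 shift [339.9 363.9   2.5] F [0.2 0.1 1. ] open 48.9 g 0.0
t 22.57 pos [ 580.9 -262.9  212.5] yaw 3.2 -> turn units -29.46 shift [ 28.9 652.9   2.5] F [0.2 0.1 1. ] open 48.9 g 0.0
```

View pics/w3.png

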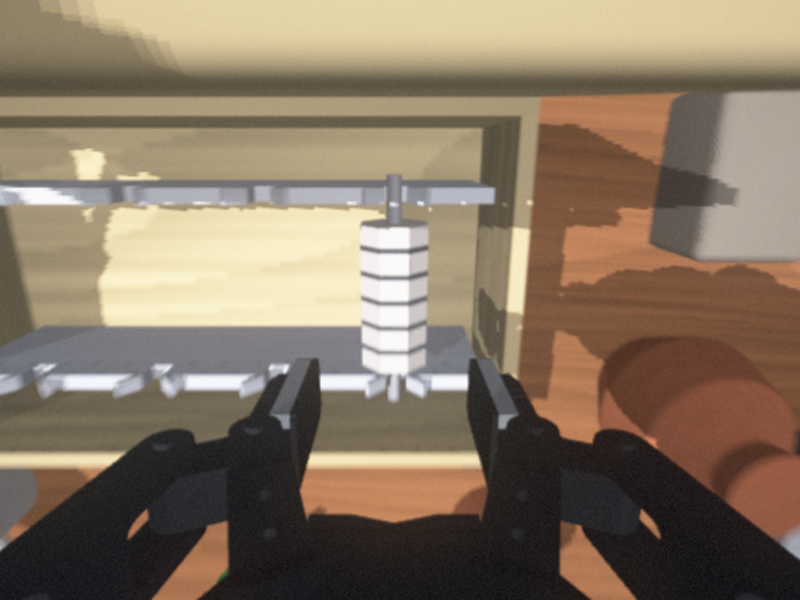

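White roller sits in both rails' slot 1 (axle visible at (394,185) and (394,385)). Next is red.

Emit:
{"name": "play_rows", "arguments": {
  "travel": [
    [0,-40,0],
    [0,-45,0],
    [0,-45,0],
    [0.5,-45,0],
    [0.5,-45,0],
    [0.5,-45,0],
    [0.5,-45,0],
    [0.5,-45,0],
    [0.5,-45,0],
    [0.5,-45,0],
    [0.5,-45,0],
    [0.5,-45,0]
  ],
  "yaw": [0,0,0,0,0,0,0,0,0,0,0,0],
  "hand": 0.6
}}

```text
time: 24.08
ee_pos: [553.4, 273.5, 208.3]
tcp_rot: [-3.14, -0.088, -0.001]
wrist_force: [0.0, -0.5, 0.7]
opening: 68.5
grasp_force: 0.0
```

Emit:
{"name": "play_rows", "arguments": {
  "travel": [
    [0,-40,15],
    [0,-40,15],
    [0,-35,10],
    [0,0,0]
  ],
  "yaw": [0,0,0,0]
}}

```text
time: 24.58
ee_pos: [545.4, 389.8, 167.1]
tcp_rot: [-3.139, -0.095, 0.002]
wrist_force: [0.5, -0.9, -0.5]
opening: 68.3
grasp_force: 0.0
```

```bash
cat >> h.py <<'E'
def near(k,z=20):
    "roller under the hand, wrist camera: centre and axis of its drum"
    ci=env.camera_info("wrist");im=env.snapshot("wrist")
    h=cv2.cvtColor(im,cv2.COLOR_RGB2HSV).astype(int);H,S,V=h[...,0],h[...,1],h[...,2]
    m=dict(red=(H<=10)&(V>100)&(S>80),wood=(H>12)&(H<30)&(S<150)&(V>130),blue=(H>100)&(H<125)&(S>120),white=(S<60)&(V>140))[k].astype(np.uint8)
    m[240:]=0;m=cv2.morphologyEx(m,cv2.MORPH_OPEN,np.ones((3,3)));m=cv2.morphologyEx(m,cv2.MORPH_CLOSE,np.ones((9,9)))
    n,l,st,c=cv2.connectedComponentsWithStats(m)
    for j in range(1,n):
        if st[j,4]<1000: continue
        b=cv2.boxPoints(cv2.minAreaRect(np.argwhere(l==j)[:,::-1].astype(np.float32)))
        W=np.array([ray(ci,x,y,z)[:2] for x,y in b]);e=[W[1]-W[0],W[2]-W[1]];n2=[np.hypot(*q) for q in e];L=e[int(n2[1]>n2[0])]
        print(k,"px",c[j].round(0),"at",W.mean(0).round(1),"size",np.round(n2,0),"axis",round(np.degrees(np.arctan2(L[1],L[0]))%180,1))
    return im
E
python3 - <<'E'
from h import *
goto(550,390,26,3);im=near("red");print(env.read_state()["joint_pos"].round(2));cv2.imwrite("pics/w4.png",im[:,:,::-1])
E
```

```text
t 24.57 pos [545.4 389.8 167.1] yaw 3.5 -> turn units 0.08 shift [  4.6   0.  141.1] F [ 0.5 -0.9 -0.5] open 68.3 g 0.0
red px [253. 168.] at [554.  390.6] size [37. 88.] axis 4.6
[-0.44  0.52 -0.37  1.67  0.22  0.99 -2.4 ]
```

View pics/w4.png

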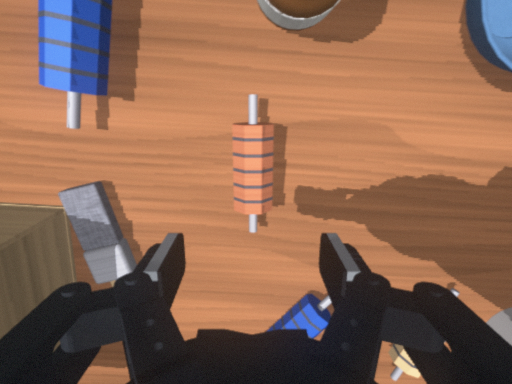

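Red's drum is centred at (253,168), in line with the hand. Descending.

Emit:
{"name": "play_rows", "arguments": {
  "travel": [
    [4,0,30],
    [4,0,30],
    [0,0,30],
    [0,0,25],
    [0,0,18],
    [0,0,8],
    [0,0,0]
  ],
  "yaw": [0,0,0,0,0,0,0]
}}

```text
time: 25.5
ee_pos: [555.2, 387.1, 26.5]
tcp_rot: [3.14, 0.088, 0.0]
wrist_force: [-0.5, -0.1, 0.4]
opening: 68.4
grasp_force: 0.0
```

Emit:
{"name": "play_rows", "arguments": {
  "travel": [
    [0,0,0],
    [0,0,0],
    [0,0,0],
    [0,0,0],
    [0,0,0],
    [0,0,0]
  ],
  "yaw": [0,0,0,0,0,0],
  "hand": -1
}}

```text
time: 26.25
ee_pos: [555.5, 387.8, 27.5]
tcp_rot: [-3.139, -0.089, -0.002]
wrist_force: [-1.2, -1.1, 6.9]
opening: 34.5
grasp_force: 60.0
```

Run:
```python
from h import *
goto(575,-192.4,210,3.3)
```

```text
t 26.25 pos [555.5 387.8  27.5] yaw 3.2 -> turn units -0.01 shift [ -13.9  580.3 -182.5] F [-1.2 -1.1  6.9] open 34.5 g 60.0
```

Emit:
{"name": "play_rows", "arguments": {
  "travel": [
    [0,0,-20],
    [0,0,-35],
    [0,0,-40],
    [0,0,-40],
    [0,30,-40],
    [0,40,-8]
  ],
  "yaw": [0,0,0,0,0,0]
}}

```text
time: 27.0
ee_pos: [559.5, 318.4, 213.9]
tcp_rot: [-3.137, -0.092, -0.007]
wrist_force: [0.2, -0.1, -2.6]
opening: 34.5
grasp_force: 60.4
```

Emit:
{"name": "play_rows", "arguments": {
  "travel": [
    [-1,42,0],
    [-1,42,0],
    [-1,43,0],
    [-1,43,0],
    [-1,43,0],
    [-1,43,0],
    [-1,43,0],
    [-1,43,0],
    [-1,42,0],
    [-1,42,0],
    [-1,42,0],
    [-1,42,0]
  ],
  "yaw": [0,0,0,0,0,0,0,0,0,0,0,0]
}}

```text
time: 28.5
ee_pos: [575.7, -193.6, 210.9]
tcp_rot: [3.14, 0.089, 0.002]
wrist_force: [-0.1, 0.7, -1.2]
opening: 35.1
grasp_force: 60.4
```

Run:
```python
from h import *
goto(577,-192.4,91,3.3)
```

```text
t 28.5 pos [ 575.7 -193.6  210.9] yaw 3.3 -> turn units -0.01 shift [  1.3  -1.1 119.9] F [-0.1  0.7 -1.2] open 35.1 g 60.4
```

Emit:
{"name": "play_rows", "arguments": {
  "travel": [
    [1.5,-1,30],
    [0,0,30],
    [0,0,25],
    [0,0,12],
    [0,0,8],
    [0,0,8],
    [0,0,6],
    [0,0,0]
  ],
  "yaw": [0,0,0,0,0,0,0,0]
}}

```text
time: 29.5
ee_pos: [577.1, -191.5, 90.2]
tcp_rot: [3.14, 0.089, -0.0]
wrist_force: [0.7, -1.9, -2.2]
opening: 34.7
grasp_force: 60.3
```

Emit:
{"name": "play_rows", "arguments": {
  "travel": [
    [0,0,2],
    [0,0,1.5],
    [0,0,0]
  ],
  "yaw": [0,0,0]
}}

```text
time: 29.88
ee_pos: [577.5, -191.6, 88.9]
tcp_rot: [3.14, 0.088, 0.002]
wrist_force: [-11.5, 2.2, 28.8]
opening: 34.5
grasp_force: 64.1
```

Emit:
{"name": "play_rows", "arguments": {
  "travel": [
    [0,0,0],
    [0,0,0],
    [0,0,0],
    [0,0,-10],
    [0,0,-20],
    [0,0,-30],
    [0,0,-30],
    [0,0,-30]
  ],
  "yaw": [0,0,0,0,0,0,0,0],
  "hand": 0.15
}}

```text
time: 30.88
ee_pos: [577.3, -191.4, 209.5]
tcp_rot: [3.14, 0.089, 0.002]
wrist_force: [0.4, -0.1, -1.1]
opening: 48.7
grasp_force: 0.0
```

Emit:
{"name": "play_rows", "arguments": {
  "travel": [
    [0,0,0],
    [0,0,0],
    [0,0,0],
    [0,0,0],
    [0,0,0],
    [0,0,0],
    [0,0,0],
    [0,0,0],
    [0,0,0],
    [0,0,0],
    [0,0,0],
    [0,0,0]
  ],
  "yaw": [-1,-1,-1,-1,-1,-1,-1,-1,-1,-1,-1,-1]
}}

```text
time: 32.38
ee_pos: [577.3, -191.5, 208.4]
tcp_rot: [2.484, 1.921, 0.001]
wrist_force: [-0.6, 0.2, 0.0]
opening: 48.9
grasp_force: 0.0
```

Emit:
{"name": "play_rows", "arguments": {
  "travel": [
    [0,0,0],
    [0,0,0],
    [0,0,0],
    [0,0,0],
    [0,0,0],
    [0,0,0],
    [0,0,0],
    [0,0,0],
    [0,0,0],
    [0,0,0],
    [0,0,0],
    [0,0,0]
  ],
  "yaw": [-1,-1,-1,-1,-1,-1,-1,-1,-1,-1,-1,-1],
  "hand": 0.6
}}

```text
time: 33.88
ee_pos: [577.3, -191.6, 208.4]
tcp_rot: [0.881, 3.014, -0.002]
wrist_force: [-0.4, 0.2, 0.5]
opening: 68.1
grasp_force: 0.0
```

Run:
```python
from h import *
im=env.snapshot("top");cv2.imwrite("pics/t5.png",im[:,:,::-1]);locate(im)
goto(383,187,170,162)
goto(372,334.5,170,142)
```

```text
wood px [107. 226.] at [378.7 514.6] size [16. 96.] axis 15.8
wood px [208. 225.] at [374.1 190. ] size [83. 37.] axis 161.2
blue px [100. 137.] at [669.4 543.1] size [110.  52.] axis 171.8
blue px [163. 227.] at [372.2 334.5] size [81. 36.] axis 142.2
t 33.92 pos [ 577.3 -191.7  208.3] yaw 147.7 -> turn units -2.38 shift [301.8 300.1  38.3] F [-0.5 -0.6 -0.5] open 68.0 g 0.0
t 33.92 pos [ 577.3 -191.7  208.3] yaw 147.7 -> turn units 0.95 shift [485.7 288.3  38.3] F [-0.5 -0.6 -0.5] open 68.0 g 0.0
```

Run:
```python
from h import *
ci=env.camera_info("top")
for u,v in((362,355),(383,355),(405,355)):print(ray(ci,u*.64,v*.64,90)[:2])
```

```text
[367.04158336 108.87163646]
[366.42572126  68.11408009]
[365.78109006  25.45259361]
```

Emit:
{"name": "play_rows", "arguments": {
  "travel": [
    [0,0,0],
    [0,0,0],
    [30,30,3],
    [30,30,3],
    [30,30,3],
    [30,30,3],
    [30,30,3],
    [30,30,3],
    [30,30,3],
    [30,30,3],
    [30,30,3],
    [30,30,3]
  ],
  "yaw": [-1,-1,-0.4,0,0,0,0,0,0,0,0,0],
  "hand": 0.25
}}

```text
time: 35.42
ee_pos: [388.3, 189.7, 177.8]
tcp_rot: [0.505, 3.099, -0.001]
wrist_force: [1.2, -0.1, -0.2]
opening: 53.3
grasp_force: 0.0
```

Run:
```python
from h import *
goto(383,187,26,161.5);im=near("wood");print(env.read_state()["joint_pos"].round(2));cv2.imwrite("pics/w5.png",im[:,:,::-1])
```

```text
t 35.42 pos [388.3 189.7 177.8] yaw 161.5 -> turn units -0.0 shift [  4.2  -4.2 151.8] F [ 1.2 -0.1 -0.2] open 53.3 g 0.0
wood px [248. 161.] at [375.7 191.1] size [41. 91.] axis 162.5
[ 0.3   0.24 -1.    2.16  0.26  0.87  0.39]
```

View pics/w5.png

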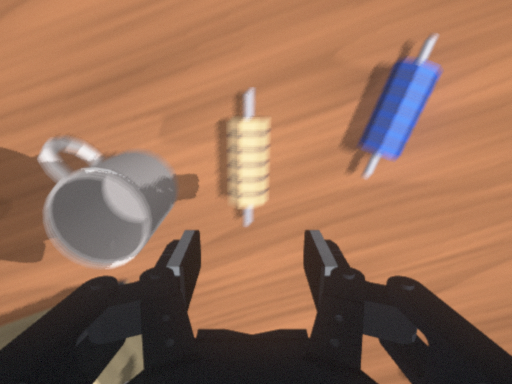

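Wood drum is centred at (249,163), aligned, with the mug clear at (110,215). Descending.

Emit:
{"name": "play_rows", "arguments": {
  "travel": [
    [2,-1.5,30],
    [2,-1.5,30],
    [0,0,30],
    [0,0,25],
    [0,0,20],
    [0,0,10],
    [0,0,6],
    [0,0,0]
  ],
  "yaw": [0,0,0,0,0,0,0,0]
}}

```text
time: 36.48
ee_pos: [384.1, 187.1, 26.2]
tcp_rot: [0.502, 3.101, 0.0]
wrist_force: [-0.2, -1.4, -0.0]
opening: 53.5
grasp_force: 0.0
```

Run:
```python
from h import *
goto(383,188,26,161.5);print(env.read_state()["joint_pos"].round(2))
```

```text
t 36.48 pos [384.1 187.1  26.2] yaw 161.6 -> turn units 0.02 shift [1.3 0.5 0.2] F [-0.2 -1.4 -0. ] open 53.5 g 0.0
[ 0.05  0.5  -0.76  2.27  0.64  0.59  0.04]
```

Emit:
{"name": "play_rows", "arguments": {
  "travel": [
    [0,0,0],
    [0,0,0],
    [0,0,0],
    [0,0,0],
    [0,0,0],
    [0,0,0]
  ],
  "yaw": [0,0,0,0,0,0],
  "hand": -1
}}

```text
time: 37.22
ee_pos: [384.2, 187.1, 26.6]
tcp_rot: [0.501, 3.1, 0.0]
wrist_force: [-2.9, -1.0, 11.7]
opening: 34.8
grasp_force: 58.7
```

Emit:
{"name": "play_rows", "arguments": {
  "travel": [
    [0,0,-20],
    [0,0,-30],
    [0,0,-35],
    [0,0,-35],
    [0,0,-35],
    [0,0,-30]
  ],
  "yaw": [0,0,-1,-1,-1,-0.6]
}}

```text
time: 37.98
ee_pos: [383.8, 187.0, 212.3]
tcp_rot: [-0.093, 3.14, -0.0]
wrist_force: [0.4, 0.0, -1.7]
opening: 34.8
grasp_force: 61.3
```

Run:
```python
from h import *
goto(581,-122,210,183.3);print(env.read_state()["joint_pos"].round(2))
```

```text
t 37.98 pos [383.8 187.  212.3] yaw -176.6 -> turn units 0.01 shift [-179.1 -319.9    2.3] F [ 0.4  0.  -1.7] open 34.8 g 61.3
[ 0.46  0.2  -1.14  2.13  0.22  0.95  0.83]
```

Emit:
{"name": "play_rows", "arguments": {
  "travel": [
    [-18,-32,0],
    [-18,-32,0],
    [-18,-32,0],
    [-18,-32,0],
    [-18,-32,0],
    [-18,-32,0],
    [-18,-32,0],
    [-18,-32,0],
    [-18,-32,0],
    [-17,-32,0],
    [0,0,0]
  ],
  "yaw": [0,0,0,0,0,0,0,0,0,0,0]
}}

```text
time: 39.35
ee_pos: [581.1, -125.0, 210.6]
tcp_rot: [0.083, -3.14, -0.0]
wrist_force: [-0.2, 0.7, -1.4]
opening: 35.0
grasp_force: 61.4
```

Run:
```python
from h import *
goto(581,-122,90.5,183.3);im=env.snapshot("wrist");cv2.imwrite("pics/w6.png",im[:,:,::-1])
```

```text
t 39.35 pos [ 581.1 -125.   210.6] yaw -177.0 -> turn units -0.05 shift [-1.000e-01  3.000e+00  1.201e+02] F [-0.2  0.7 -1.4] open 35.0 g 61.4
```

View pics/w6.png

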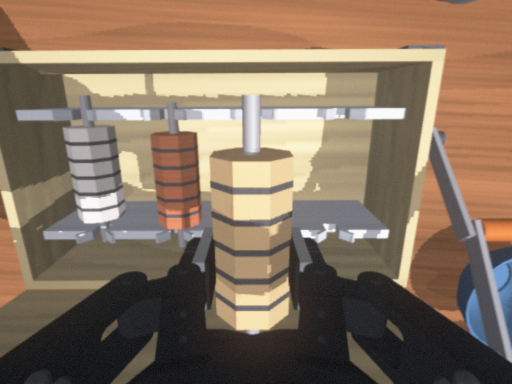

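Wood is held straight above slot 3, with white and red seated at left (95,165) and (177,170).

Emit:
{"name": "play_rows", "arguments": {
  "travel": [
    [0,3,30],
    [0,0,30],
    [0,0,25],
    [0,0,12],
    [0,0,8],
    [0,0,8],
    [0,0,6],
    [0,0,0]
  ],
  "yaw": [0,0,0,0,0,0,0,0]
}}

```text
time: 40.4
ee_pos: [581.1, -120.9, 92.3]
tcp_rot: [-0.086, 3.139, -0.003]
wrist_force: [3.3, -7.6, -4.2]
opening: 34.7
grasp_force: 61.1
```

Emit:
{"name": "play_rows", "arguments": {
  "travel": [
    [0,0,2],
    [0,0,1.5],
    [0,0,0]
  ],
  "yaw": [0,0,0]
}}

```text
time: 40.78
ee_pos: [581.2, -121.0, 89.1]
tcp_rot: [-0.086, 3.139, -0.003]
wrist_force: [1.7, -7.3, -1.4]
opening: 34.7
grasp_force: 61.5
```

Emit:
{"name": "play_rows", "arguments": {
  "travel": [
    [0,-1.5,1],
    [0,0,1],
    [0,0,0]
  ],
  "yaw": [0,0,0]
}}

```text
time: 41.15
ee_pos: [581.3, -121.2, 88.2]
tcp_rot: [-0.088, 3.139, -0.002]
wrist_force: [-7.3, -2.5, 22.7]
opening: 34.3
grasp_force: 64.5
```

Emit:
{"name": "play_rows", "arguments": {
  "travel": [
    [0,0,0],
    [0,0,0],
    [0,0,0],
    [0,0,-10],
    [0,0,-20],
    [0,0,-30],
    [0,0,-30],
    [0,0,-30]
  ],
  "yaw": [0,0,0,0,0,0,0,0],
  "hand": 0.15
}}

```text
time: 42.15
ee_pos: [580.7, -120.6, 208.8]
tcp_rot: [-0.089, 3.139, -0.0]
wrist_force: [0.4, -0.9, 0.0]
opening: 49.2
grasp_force: 0.0
```

Run:
```python
from h import *
im=env.snapshot("top");locate(im)
goto(372,334.5,170,142)
```

```text
wood px [107. 226.] at [380.1 515.2] size [15. 93.] axis 16.8
blue px [100. 137.] at [669.4 543.1] size [110.  52.] axis 171.8
blue px [163. 227.] at [372.4 334.5] size [81. 36.] axis 142.9
t 42.2 pos [ 582.2 -120.4  212.6] yaw -176.7 -> turn units 6.88 shift [445.7 229.   42.6] F [ 2.7 -0.4  4.5] open 49.2 g 0.0
```

Emit:
{"name": "play_rows", "arguments": {
  "travel": [
    [0,0,0],
    [0,0,0],
    [0,0,0],
    [0,0,0],
    [0,0,0],
    [0,0,0],
    [0,0,0]
  ],
  "yaw": [1,1,1,1,1,1,0.9],
  "hand": 0.5
}}

```text
time: 43.08
ee_pos: [580.7, -120.6, 207.7]
tcp_rot: [1.031, 2.966, 0.001]
wrist_force: [0.3, 0.4, 0.6]
opening: 63.9
grasp_force: 0.0
```

Emit:
{"name": "play_rows", "arguments": {
  "travel": [
    [37,19,0],
    [37,19,0],
    [37,19,0],
    [37,19,0],
    [37,19,0],
    [37,19,0],
    [37,19,0],
    [37,19,5],
    [37,19,10],
    [37,19,10],
    [37,19,10],
    [36,19,5]
  ],
  "yaw": [0,0,0,0,0,0,0,0,0,0,0,0]
}}

```text
time: 44.58
ee_pos: [372.5, 333.5, 167.1]
tcp_rot: [1.027, 2.968, 0.001]
wrist_force: [0.7, 0.1, 1.2]
opening: 64.2
grasp_force: 0.0
```

Run:
```python
from h import *
goto(372.2,334.5,26,142.5);im=near("blue")
```

```text
t 44.58 pos [372.5 333.5 167.1] yaw 141.8 -> turn units -0.11 shift [  0.8   0.6 141.1] F [0.7 0.1 1.2] open 64.2 g 0.0
blue px [254. 177.] at [373.8 334.5] size [33. 84.] axis 142.9
```

Emit:
{"name": "play_rows", "arguments": {
  "travel": [
    [0,1,30],
    [0,0,30],
    [0,0,30],
    [0,0,25],
    [0,0,16],
    [0,0,10],
    [0,0,0]
  ],
  "yaw": [-0.1,0,0,0,0,0,0]
}}

```text
time: 45.5
ee_pos: [373.8, 333.0, 25.4]
tcp_rot: [-1.011, -2.974, 0.0]
wrist_force: [-0.1, -0.5, -0.5]
opening: 64.0
grasp_force: 0.0
```

Emit:
{"name": "play_rows", "arguments": {
  "travel": [
    [0,0,0],
    [0,0,0],
    [0,0,0],
    [0,0,0],
    [0,0,0],
    [0,0,0]
  ],
  "yaw": [0,0,0,0,0,0],
  "hand": -1
}}

```text
time: 46.25
ee_pos: [374.1, 333.3, 26.3]
tcp_rot: [1.011, 2.973, 0.001]
wrist_force: [-1.4, -2.4, 9.4]
opening: 35.1
grasp_force: 59.1
```

Emit:
{"name": "play_rows", "arguments": {
  "travel": [
    [0,0,-20],
    [0,0,-30],
    [0,0,-35],
    [0,0,-35],
    [0,0,-35],
    [0,0,-30],
    [0,0,0]
  ],
  "yaw": [-1,-1,-1,-1,-1,-1,-0.8]
}}

```text
time: 47.12
ee_pos: [374.5, 333.5, 212.7]
tcp_rot: [-0.093, 3.137, 0.002]
wrist_force: [0.3, -0.8, -2.7]
opening: 34.8
grasp_force: 61.1
```

Run:
```python
from h import *
goto(568,-52.5,210,183.3);print(env.read_state()["joint_pos"].round(2))
```

```text
t 47.12 pos [374.5 333.5 212.7] yaw -176.6 -> turn units 0.01 shift [-171.  -396.5    2.7] F [ 0.3 -0.8 -2.7] open 34.8 g 61.1
[ 0.1   0.39 -1.15  1.98  0.41  1.03  0.39]
```

Emit:
{"name": "play_rows", "arguments": {
  "travel": [
    [-14,-33,0],
    [-14,-33,0],
    [-14,-33,0],
    [-14,-33,0],
    [-14,-33,0],
    [-14,-33,0],
    [-14,-33,0],
    [-14,-33,0],
    [-14,-33,0],
    [-14,-33,0],
    [-14,-33,0],
    [-14,-32,0]
  ],
  "yaw": [0,0,0,0,0,0,0,0,0,0,0,0]
}}

```text
time: 48.62
ee_pos: [564.1, -53.2, 210.7]
tcp_rot: [-0.088, 3.14, -0.001]
wrist_force: [-0.4, 0.5, -1.5]
opening: 34.7
grasp_force: 61.0
```

Run:
```python
from h import *
goto(568,-52.8,90.5,183.3);im=env.snapshot("wrist");cv2.imwrite("pics/w7.png",im[:,:,::-1])
```

```text
t 48.62 pos [564.1 -53.2 210.7] yaw -176.8 -> turn units -0.01 shift [ -4.    0.2 120.2] F [-0.4  0.5 -1.5] open 34.7 g 61.0
```

View pics/w7.png

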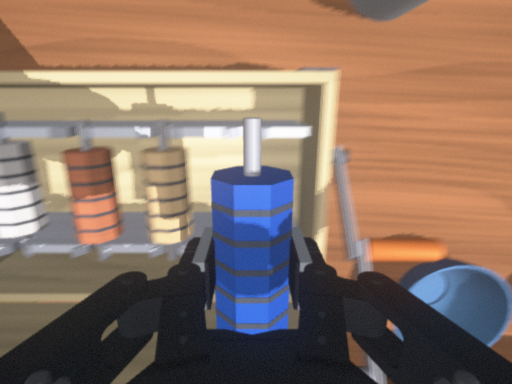

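Blue is aligned over slot 4; white, red and wood are seated at left.

Emit:
{"name": "play_rows", "arguments": {
  "travel": [
    [-4,0,30],
    [0,0,30],
    [0,0,25],
    [0,0,12],
    [0,0,8],
    [0,0,8],
    [0,0,6],
    [0,0,0]
  ],
  "yaw": [0,0,0,0,0,0,0,0]
}}

```text
time: 49.68
ee_pos: [567.7, -51.8, 91.2]
tcp_rot: [0.089, -3.14, 0.0]
wrist_force: [0.8, -0.7, -2.1]
opening: 34.6
grasp_force: 61.0
```

Emit:
{"name": "play_rows", "arguments": {
  "travel": [
    [0,0,2],
    [0,0,2],
    [0,0,1],
    [0,0,0]
  ],
  "yaw": [0,0,0,0]
}}

```text
time: 50.18
ee_pos: [568.2, -51.8, 87.8]
tcp_rot: [-0.089, 3.139, -0.002]
wrist_force: [-9.5, -2.6, 25.8]
opening: 34.9
grasp_force: 64.4
```

Emit:
{"name": "play_rows", "arguments": {
  "travel": [
    [0,0,0],
    [0,0,0],
    [0,0,0],
    [0,0,-10],
    [0,0,-20],
    [0,0,-30],
    [0,0,-30],
    [0,0,-30],
    [0,0,-30],
    [0,0,0]
  ],
  "yaw": [0,0,0,0,0,0,0,0,0,0],
  "hand": 0.15
}}

```text
time: 51.42
ee_pos: [568.8, -51.3, 239.7]
tcp_rot: [-0.089, 3.136, -0.001]
wrist_force: [-0.2, -0.5, -0.6]
opening: 49.4
grasp_force: 0.0
```

Run:
```python
from h import *
cw=env.camera_info("wrist");im=env.snapshot("wrist");cv2.imwrite("pics/w8.png",im[:,:,::-1])
ct=env.camera_info("top")
print("pivot top ray",[ray(ct,261.4,174.1,z).round(1).tolist() for z in(80,90,100)])
h=cv2.cvtColor(im,cv2.COLOR_RGB2HSV).astype(int)
m=((h[...,0]<16)&(h[...,1]>185)&(h[...,2]>140)).astype(np.uint8);m[:,:255]=0
n,l,st,c=cv2.connectedComponentsWithStats(m);j=1+np.argmax(st[1:,4]);print(st[j],c[j])
# tip of the knob, both views
X=tri(ct,(247.2,152.3),cw,c[j]);print("knob mid",X,np.array(proj(cw,X))-c[j])
print("z=145:",ray(cw,*c[j],145),ray(ct,247.2,152.3,145))
goto(586,63,180,183.3)
```

```text
pivot top ray [[529.3, 15.9, 80.0], [527.9, 16.0, 90.0], [526.5, 16.2, 100.0]]Traceback (most recent call last):
  File "<stdin>", line 7, in <module>
    return _wrapfunc(a, 'argmax', axis=axis, out=out, **kwds)
    return bound(*args, **kwds)
ValueError: attempt to get argmax of an empty sequence
```

View pics/w8.png

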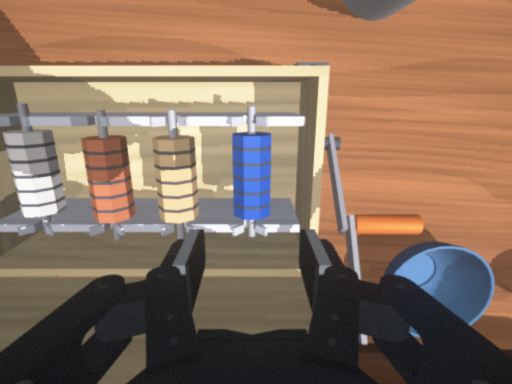

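All four rollers sit level in their slots. The knob spans (355,223) to (422,224) and the pivot is at (332,143).

Run:
```python
from h import *
cw=env.camera_info("wrist");ct=env.camera_info("top")
X=tri(ct,(238.7,152.3),cw,(422,224));print("knob end",X,np.array(proj(cw,X))-(422,224))
X=tri(ct,(261.4,174.1),cw,(332,143));print("pivot",X,np.array(proj(cw,X))-(332,143))
print("z=145:",ray(cw,422,224,145),ray(ct,238.7,152.3,145))
goto(586,62,190,183.3)
```

```text
knob end [584.01232224  82.79033677 147.11031956] [-1.24256732  3.10094757]
pivot [526.67873518  16.23677535 103.78783686] [ 0.02080586 -1.49947827]
z=145: [582.20091019  84.53726482 145.        ] [585.8421058   82.41464145 145.        ]
t 51.48 pos [568.2 -51.6 238.1] yaw -176.8 -> turn units -0.01 shift [-24.3 112.4  48.1] F [-0.5  0.9 -0.6] open 49.1 g 0.0
```

Emit:
{"name": "play_rows", "arguments": {
  "travel": [
    [0,0,0],
    [-4,18,0],
    [-4,20,0],
    [-4,20,0],
    [-4,20,0],
    [-4,20,0],
    [-4,18,15],
    [0,0,15],
    [0,0,10],
    [0,0,0]
  ],
  "yaw": [0,0,0,0,0,0,0,0,0,0],
  "hand": -1
}}

```text
time: 52.72
ee_pos: [584.8, 64.8, 195.4]
tcp_rot: [0.088, -3.139, 0.0]
wrist_force: [0.1, -0.5, 0.7]
opening: 0.1
grasp_force: 0.0
```

Run:
```python
from h import *
goto(585,65,172,183.3)
a=np.linspace(.70,.26,9);print(np.round(np.c_[np.diff(79*np.cos(a)),-np.diff(79*np.sin(a))],1).tolist())
```

```text
t 52.73 pos [584.8  64.8 195.4] yaw -176.8 -> turn units -0.02 shift [-0.3  0.1 23.4] F [ 0.1 -0.5  0.7] open 0.1 g 0.0
[[2.7, 3.4], [2.5, 3.5], [2.3, 3.7], [2.1, 3.8], [1.9, 3.9], [1.7, 4.0], [1.5, 4.1], [1.2, 4.2]]
```

Tool +x points toward the robot here, so "away" is −x.

Emit:
{"name": "play_rows", "arguments": {
  "travel": [
    [0,0,15],
    [0,0,5],
    [0,0,3],
    [-2.7,0,3.4],
    [-2.5,0,3.5],
    [-2.3,0,3.7],
    [-2,0,3.8],
    [0,0,0]
  ],
  "yaw": [0,0,0,0,0,0,0,0]
}}

```text
time: 53.72
ee_pos: [595.0, 66.1, 158.9]
tcp_rot: [-0.089, 3.14, 0.0]
wrist_force: [1.6, -0.9, 2.7]
opening: -0.1
grasp_force: 1.3
```

Emit:
{"name": "play_rows", "arguments": {
  "travel": [
    [-2,0,4],
    [-1.8,0,4],
    [-1.5,0,4],
    [-1.2,0,4],
    [0,0,0],
    [0,0,0]
  ],
  "yaw": [0,0,0,0,0,0]
}}

```text
time: 54.48
ee_pos: [600.9, 66.5, 142.8]
tcp_rot: [0.089, -3.14, -0.0]
wrist_force: [0.6, -0.1, -0.1]
opening: -0.0
grasp_force: 0.2
```

Run:
```python
from h import *
goto(0,0,0)
im=env.snapshot("scene");im2=env.snapshot("top")
cv2.imwrite("pics/k.png",cv2.resize(np.vstack([im[150:270,180:360],im2[90:210,190:370]])[:,:,::-1],None,fx=2.5,fy=2.5,interpolation=cv2.INTER_CUBIC))
```

```text
t 54.48 pos [600.9  66.5 142.8] yaw -176.8 -> turn units -0.0 shift [603.7 -32.3 142.8] F [ 0.6 -0.1 -0.1] open -0.0 g 0.2
```

View pics/k.png

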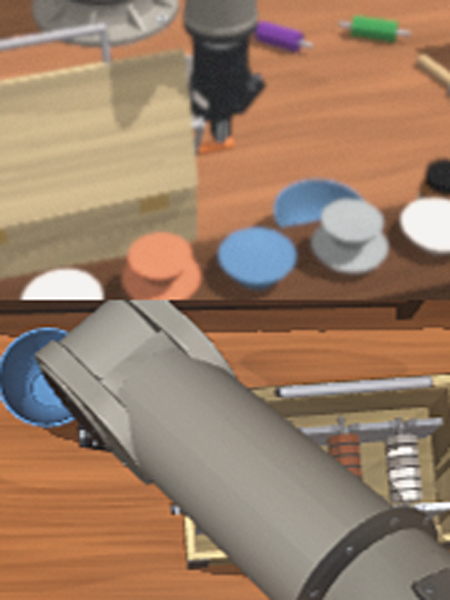

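Force has dropped to zero with the knob under the fingertips: over-centre. I'll lift and check it stays down.

Emit:
{"name": "play_rows", "arguments": {
  "travel": [
    [4,0,-10],
    [4,0,-20],
    [0,0,-30],
    [0,0,-40],
    [0,0,-40],
    [0,0,-40],
    [0,0,-40],
    [0,0,-40],
    [0,0,-30],
    [0,0,0]
  ],
  "yaw": [0,0,0,0,0,0,0,0,0,0]
}}

```text
time: 55.82
ee_pos: [593.1, 66.9, 436.4]
tcp_rot: [-0.09, 3.136, 0.0]
wrist_force: [1.0, -1.1, -0.4]
opening: -0.1
grasp_force: 0.0
```

Emit:
{"name": "play_rows", "arguments": {
  "travel": [
    [0,0,0],
    [0,0,0],
    [0,0,0],
    [0,0,0],
    [0,0,0],
    [0,0,0],
    [0,0,0],
    [0,0,0],
    [0,0,0],
    [0,0,0],
    [0,0,0],
    [0,0,0]
  ],
  "yaw": [1,1,1,1,1,1,1,1,1,1,1,1],
  "hand": -0.06
}}

```text
time: 57.32
ee_pos: [592.5, 66.1, 433.0]
tcp_rot: [-1.778, -2.59, 0.0]
wrist_force: [-0.1, 0.2, -0.7]
opening: 40.4
grasp_force: 0.0
```

Run:
```python
from h import *
goto(647.5,-158,430,93.3)
```

```text
t 57.33 pos [592.5  66.1 433. ] yaw 111.1 -> turn units 2.96 shift [-226.9   42.     3. ] F [-0.1  0.2 -0.7] open 40.4 g 0.0
```

Emit:
{"name": "play_rows", "arguments": {
  "travel": [
    [0,0,0],
    [0,0,0],
    [0,0,0],
    [-30,6,0],
    [-30,6,0],
    [-30,6,0],
    [-30,6,0],
    [-35,6,0],
    [-36,6,0],
    [-36,6,0],
    [0,0,0]
  ],
  "yaw": [1,1,1,0,0,0,0,0,0,0,0]
}}

```text
time: 58.7
ee_pos: [647.5, -161.5, 432.2]
tcp_rot: [-2.162, -2.278, 0.001]
wrist_force: [0.6, 0.7, 0.3]
opening: 40.3
grasp_force: 0.0
```

Run:
```python
from h import *
knob()
ct=env.camera_info("top");cw=env.camera_info("wrist")
im=env.snapshot("wrist");im2=env.snapshot("top")
goto(647.5,-158,352,93.3)
print(proj(cw,(647.5,-156,348)))
cv2.imwrite("pics/g.png",np.vstack([im[:,:,::-1],cv2.resize(im2[80:230,180:380,::-1],(512,384))])[::1][:, :])
g=cv2.imread("pics/g.png");cv2.imwrite("pics/g.png",cv2.resize(g,(400,600)))
```

```text
top [239 146  17   6  81] [247.2 148.2]
scene none
t 58.9 pos [ 647.6 -157.   433.2] yaw 93.3 -> turn units 0.0 shift [-1.  -0.2 81.2] F [ 0.5 -0.3  0.3] open 40.0 g 0.0
(np.float64(252.57413351919618), np.float64(200.00253904267564))
```

View pics/g.png

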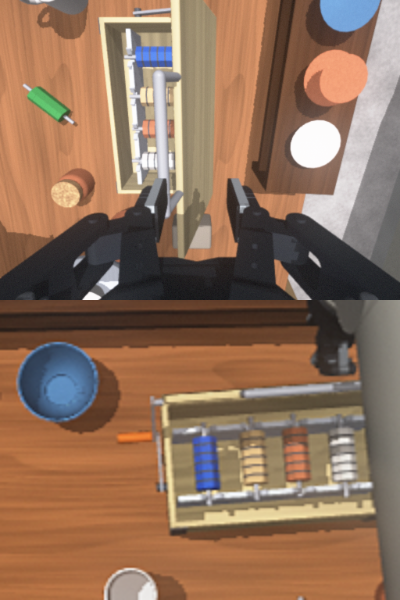

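Knob stayed down (top row 148 against 152 when locked). The handle bar now sits nearer the robot, at wrist px about (203,170), so I'll measure it.

Run:
```python
from h import *
cw=env.camera_info("wrist")
for z in(330,345):
  print(z,[ray(cw,u,v,z).round(1).tolist() for u,v in((200,95),(207,170),(207,240))])
im=env.snapshot("top")[80:230,180:380]
```

```text
330 [[605.2, -82.9, 330.0], [611.1, -138.7, 330.0], [611.9, -199.1, 330.0]]
345 [[607.6, -83.0, 345.0], [613.2, -135.1, 345.0], [614.0, -191.5, 345.0]]
```

Emit:
{"name": "play_rows", "arguments": {
  "travel": [
    [0,-18,0],
    [0,-17,0],
    [0,0,15],
    [0,0,15],
    [0,0,0]
  ],
  "yaw": [0,0,0,0,0]
}}

```text
time: 59.58
ee_pos: [612.8, -160.1, 401.0]
tcp_rot: [-2.155, -2.282, 0.002]
wrist_force: [-0.2, 0.5, 0.4]
opening: 40.0
grasp_force: 0.0
```

Run:
```python
from h import *
cw=env.camera_info("wrist");im=env.snapshot("wrist");cv2.imwrite("pics/w9.png",im[:,:,::-1])
goto(612.5,-157,341,93.3);print(proj(cw,(612.5,-157,338)))
h=cv2.cvtColor(im,cv2.COLOR_RGB2HSV).astype(int)
for r in(110,140,170,200,230):
  c=np.where((h[r,180:330,1]<45)&(h[r,180:330,2]>90))[0]+180
  print(r,c.min() if len(c) else None,c.max() if len(c) else None,len(c),ray(cw,np.median(c),r,338).round(1) if len(c) else "")
```

```text
t 59.62 pos [ 613.1 -160.1  401.9] yaw 93.3 -> turn units -0.01 shift [ 3.1 -0.4 60.9] F [-0.3  0.4  0. ] open 40.0 g 0.0
(np.float64(252.59639773538356), np.float64(209.00622524703692))
110 185 263 36 [604.5 -93.2 338. ]
140 186 262 35 [ 605.1 -111.3  338. ]
170 186 262 36 [ 605.8 -130.6  338. ]
200 190 262 50 [ 602.1 -151.2  338. ]
230 192 305 45 [ 610.9 -172.4  338. ]
```

View pics/w9.png

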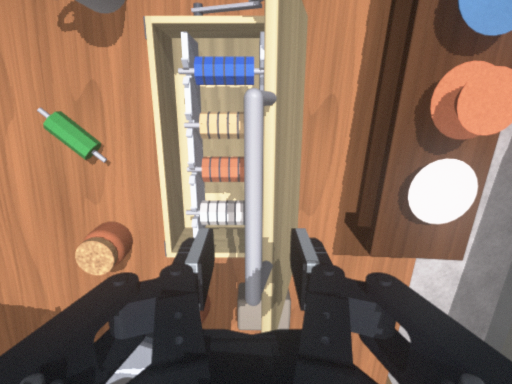

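The bar is at column 254, centred between the fingers, so I can grip it. That was my 15th picture, one over the 14 allowed, so from here I'll work from numbers only.

Emit:
{"name": "play_rows", "arguments": {
  "travel": [
    [0,0,20],
    [0,0,20],
    [0,0,14],
    [0,0,5],
    [0,0,0]
  ],
  "yaw": [0,0,0,0,0]
}}

```text
time: 60.25
ee_pos: [613.0, -160.4, 343.8]
tcp_rot: [-2.158, -2.283, -0.0]
wrist_force: [0.8, 0.4, 0.5]
opening: 40.0
grasp_force: 0.0
```

Emit:
{"name": "play_rows", "arguments": {
  "travel": [
    [0,0,0],
    [0,0,0],
    [0,0,0],
    [0,0,0],
    [0,0,0],
    [0,0,0]
  ],
  "yaw": [0,0,0,0,0,0],
  "hand": -1
}}

```text
time: 61.0
ee_pos: [613.2, -160.3, 344.6]
tcp_rot: [2.157, 2.283, 0.001]
wrist_force: [-1.0, 0.8, 6.5]
opening: 9.6
grasp_force: 58.6
```

Run:
```python
from h import *
import math
goto(0,0,0)
s=env.read_state();p=s["ee_pos"]
# circle through grip poses: closed (432,114), now p; radius 240.05
A=np.array([432*.998-168*.0576,114.]);B=np.array([p[0]*.998+p[1]*.0576,p[2]])
M=(A+B)/2;d=B-A;L=np.hypot(*d);n=np.array([d[1],-d[0]])/L
H=M+n*math.sqrt(240.05**2-L*L/4);print("A",A,"B",B,"hinge",H)
a0=math.atan2(B[1]-H[1],H[0]-B[0]);a1=math.atan2(A[1]-H[1],H[0]-A[0]);print(a0,a1)
t=np.linspace(a0,a1,29);q=np.c_[-240.05*np.cos(t),-240.05*np.sin(t)]
print(np.round(np.diff(q,axis=0),1).tolist())
```

```text
t 61.0 pos [ 613.2 -160.3  344.6] yaw 93.2 -> turn units -0.0 shift [ 194.6 -603.2  344.6] F [-1.   0.8  6.5] open 9.6 g 58.6
A [421.4592 114.    ] B [602.71806038 344.62112802] hinge [661.49983325 111.8794135 ]
1.3234075846980515 0.00883405158486085
[[-10.9, 3.0], [-10.7, 3.5], [-10.5, 4.0], [-10.3, 4.5], [-10.1, 5.0], [-9.9, 5.5], [-9.6, 5.9], [-9.3, 6.4], [-9.0, 6.8], [-8.7, 7.2], [-8.3, 7.6], [-8.0, 8.0], [-7.6, 8.3], [-7.2, 8.7], [-6.8, 9.0], [-6.3, 9.3], [-5.9, 9.6], [-5.4, 9.9], [-5.0, 10.1], [-4.5, 10.3], [-4.0, 10.5], [-3.5, 10.7], [-3.0, 10.9], [-2.5, 11.0], [-1.9, 11.1], [-1.4, 11.2], [-0.9, 11.2], [-0.4, 11.3]]
```

Emit:
{"name": "play_rows", "arguments": {
  "travel": [
    [0,-6,1.5],
    [0,-10,3],
    [0,0,0]
  ],
  "yaw": [0,0,0]
}}

```text
time: 61.38
ee_pos: [596.7, -161.2, 339.8]
tcp_rot: [2.158, 2.283, -0.0]
wrist_force: [-3.2, 0.5, 5.0]
opening: 9.6
grasp_force: 59.6
```

Emit:
{"name": "play_rows", "arguments": {
  "travel": [
    [0,-10.5,4],
    [0,-10.5,4.5],
    [0,-10,5],
    [0,-10,5],
    [0,-9.5,6],
    [0,-9.5,6.5],
    [0,-9,7],
    [0,-8.5,7],
    [0,0,0]
  ],
  "yaw": [0,0,0,0,0,0,0,0,0]
}}

```text
time: 62.5
ee_pos: [518.1, -165.7, 293.4]
tcp_rot: [-2.157, -2.281, 0.003]
wrist_force: [-5.1, 0.3, -1.1]
opening: 9.7
grasp_force: 63.3
```

```bash
cat > arc.py <<'E'
from h import *
import math,sys
s=env.read_state();p=s["ee_pos"];B=np.array([p[0]*.998+p[1]*.0576,p[2]]);A=np.array([421.46,114.])
H=np.array([661.5,111.9]);print("r",np.hypot(*(B-H)),"F",s["wrist_force"].round(1))
a0=math.atan2(B[1]-H[1],H[0]-B[0]);r=np.hypot(*(B-H));t=np.linspace(a0,.009,int((a0-.009)*r/10)+1);rr=np.linspace(r,240.05,len(t))
q=np.c_[-rr*np.cos(t),-rr*np.sin(t)];print(a0,np.round(np.diff(q,axis=0),1).tolist())
E
python3 arc.py
```

```text
r 238.0499623202766 F [-5.1  0.3 -1.1]
0.8673012234085367 [[-7.7, 6.7], [-7.4, 7.0], [-7.1, 7.3], [-6.8, 7.6], [-6.5, 7.9], [-6.1, 8.2], [-5.8, 8.5], [-5.4, 8.7], [-5.0, 8.9], [-4.6, 9.1], [-4.2, 9.3], [-3.8, 9.5], [-3.4, 9.7], [-3.0, 9.8], [-2.6, 9.9], [-2.2, 10.1], [-1.7, 10.1], [-1.3, 10.2], [-0.9, 10.3], [-0.4, 10.3]]
```

Emit:
{"name": "play_rows", "arguments": {
  "travel": [
    [0,-7.5,7],
    [0,-7.5,7],
    [0,-7,7],
    [0,-7,7.5],
    [0,-6.5,8],
    [0,-6,8],
    [0,-6,8.5],
    [0,-5.5,8.5],
    [0,-5,9],
    [0,-4.5,9],
    [0,-4,9],
    [0,0,0]
  ],
  "yaw": [0,0,0,0,0,0,0,0,0,0,0,0]
}}

```text
time: 64.0
ee_pos: [452.6, -169.4, 205.1]
tcp_rot: [-2.157, -2.282, 0.001]
wrist_force: [1.4, -1.1, -2.7]
opening: 9.8
grasp_force: 64.8
```

```bash
python3 arc.py
```

```text
r 238.49114821010824 F [ 1.4 -1.1 -2.7]
0.40153555327879464 [[-4.0, 9.6], [-3.6, 9.8], [-3.2, 9.9], [-2.7, 10.1], [-2.3, 10.2], [-1.9, 10.3], [-1.4, 10.4], [-1.0, 10.4], [-0.5, 10.5]]
```

Emit:
{"name": "play_rows", "arguments": {
  "travel": [
    [0,-3,7.5],
    [0,-3,7.5],
    [0,-2.5,7.5],
    [0,-2,7],
    [0,-2,7],
    [0,-1.5,6],
    [0,-1,6],
    [0,-1,5],
    [0,-1,5],
    [0,-0.5,5],
    [0,-0.5,4],
    [0,0,0]
  ],
  "yaw": [0,0,0,0,0,0,0,0,0,0,0,0]
}}

```text
time: 65.5
ee_pos: [434.3, -170.4, 137.6]
tcp_rot: [-2.157, -2.282, 0.001]
wrist_force: [-4.5, -1.1, -2.3]
opening: 10.0
grasp_force: 67.7
```

```bash
python3 arc.py
```

```text
r 239.23484671607483 F [-4.5 -1.1 -2.3]
0.10755247795750252 [[-1.4, 11.7], [-0.8, 11.8]]
```

Emit:
{"name": "play_rows", "arguments": {
  "travel": [
    [0,-0.5,3],
    [0,-0.5,3],
    [0,-0.5,3],
    [0,-0.5,3],
    [0,0,2],
    [0,0,2],
    [0,0,2],
    [0,0,2],
    [0,0,1.5],
    [0,0,0],
    [0,0,0]
  ],
  "yaw": [0,0,0,0,0,0,0,0,0,0,0]
}}

```text
time: 66.88
ee_pos: [432.5, -170.5, 116.4]
tcp_rot: [-2.157, -2.282, 0.001]
wrist_force: [-4.4, -1.1, -2.4]
opening: 9.7
grasp_force: 69.0
```

```bash
python3 arc.py
```

```text
r 239.7248503059672 F [-4.4 -1.1 -2.4]
0.01864303666933232 []
```

Emit:
{"name": "play_rows", "arguments": {
  "travel": [
    [0,0,1],
    [0,0,1],
    [0,0,1],
    [0,0,0]
  ],
  "yaw": [0,0,0,0]
}}

```text
time: 67.38
ee_pos: [432.4, -170.5, 113.4]
tcp_rot: [-2.157, -2.282, 0.001]
wrist_force: [-5.7, -1.8, -0.4]
opening: 9.8
grasp_force: 69.2
```

Emit:
{"name": "play_rows", "arguments": {
  "travel": [
    [0,0,1],
    [0,0,1],
    [0,0,0]
  ],
  "yaw": [0,0,0]
}}

```text
time: 67.75
ee_pos: [432.4, -170.5, 111.4]
tcp_rot: [-2.157, -2.282, 0.002]
wrist_force: [-6.4, -1.3, -0.8]
opening: 9.6
grasp_force: 69.2
```

Emit:
{"name": "play_rows", "arguments": {
  "travel": [
    [0,0,1],
    [0,0,1],
    [0,0,0]
  ],
  "yaw": [0,0,0]
}}

```text
time: 68.12
ee_pos: [432.4, -170.5, 110.5]
tcp_rot: [-2.158, -2.282, 0.003]
wrist_force: [-16.7, 0.9, 32.6]
opening: 9.4
grasp_force: 72.7
```

Emit:
{"name": "play_rows", "arguments": {
  "travel": [
    [0,0,1],
    [0,0,1],
    [0,0,0]
  ],
  "yaw": [0,0,0]
}}

```text
time: 68.5
ee_pos: [432.4, -170.7, 109.6]
tcp_rot: [-2.158, -2.283, 0.005]
wrist_force: [-28.1, 4.5, 65.4]
opening: 9.5
grasp_force: 77.4
```

Run:
```python
from h import *
knob()
im=env.snapshot("top");ci=env.camera_info("top")
h=cv2.cvtColor(im,cv2.COLOR_RGB2HSV).astype(int);a=cv2.imread("pics/top0.png")
d=np.abs(im[:,:,::-1].astype(int)-a).max(2)
print("lid region left part diff: ",[(v,[int(x) for x in d[v,262:300:4]]) for v in(130,150,170,185,190,194)])
```

```text
top [241 160  16   6  68] [248.4 162.7]
scene none
lid region left part diff:  [(130, [6, 6, 7, 6, 4, 6, 5, 3, 6, 7]), (150, [6, 6, 5, 7, 6, 7, 6, 7, 5, 5]), (170, [4, 5, 8, 7, 5, 7, 6, 5, 4, 5]), (185, [6, 3, 4, 7, 6, 6, 5, 5, 6, 7]), (190, [6, 6, 6, 6, 6, 5, 3, 6, 7, 5]), (194, [7, 3, 4, 3, 3, 3, 3, 3, 2, 8])]
```

The lid is closed: the force rose sharply, and the top picture matches the start. Relax, release and retreat.

Emit:
{"name": "play_rows", "arguments": {
  "travel": [
    [0,0,-1],
    [0,0,-1.5],
    [0,0,-0.5],
    [0,0,0]
  ],
  "yaw": [0,0,0,0]
}}

```text
time: 69.15
ee_pos: [432.2, -170.6, 110.4]
tcp_rot: [-2.157, -2.282, 0.002]
wrist_force: [-6.3, -1.8, 0.2]
opening: 9.5
grasp_force: 69.9
```

Emit:
{"name": "play_rows", "arguments": {
  "travel": [
    [0,0,0],
    [0,0,0],
    [0,0,0],
    [0,0,0],
    [0,0,-10],
    [0,0,-20],
    [0,0,-30],
    [0,0,-30],
    [0,0,-30],
    [0,0,0]
  ],
  "yaw": [0,0,0,0,0,0,0,0,0,0],
  "hand": -0.06
}}

```text
time: 70.4
ee_pos: [434.3, -170.8, 233.5]
tcp_rot: [2.155, 2.28, 0.001]
wrist_force: [0.4, -0.2, -0.3]
opening: 40.3
grasp_force: 0.0
```

Run:
```python
from h import *
goto(0,0,0);knob()
cw=env.camera_info("wrist");im=env.snapshot("wrist");t=env.snapshot("top");a=cv2.imread("pics/top0.png")
d=np.abs(t[:,:,::-1].astype(int)-a).max(2)>40
d=cv2.morphologyEx(d.astype(np.uint8),cv2.MORPH_OPEN,np.ones((3,3)));n,l,st,c=cv2.connectedComponentsWithStats(d)
print([(c[j].round().tolist(),int(st[j,4])) for j in range(1,n) if st[j,4]>25])
locate(t)
```

```text
t 70.4 pos [ 434.3 -170.8  233.5] yaw 93.2 -> turn units -0.0 shift [ 194.9 -424.   233.5] F [ 0.4 -0.2 -0.3] open 40.3 g 0.0
top [241 160  16   6  68] [248.3 162.5]
scene none
[([389.0, 277.0], 20667), ([152.0, 173.0], 187), ([185.0, 177.0], 435), ([207.0, 225.0], 195), ([165.0, 227.0], 455), ([216.0, 227.0], 118), ([489.0, 328.0], 2321), ([335.0, 327.0], 27), ([327.0, 370.0], 494), ([505.0, 378.0], 151), ([233.0, 377.0], 92)]
wood px [108. 227.] at [377.5 514.5] size [15. 94.] axis 16.4
blue px [100. 137.] at [669.4 543.1] size [110.  52.] axis 171.8
```

As a last check that the lid is fully down, I'll press lightly on the bar with shut fingers.

Emit:
{"name": "play_rows", "arguments": {
  "travel": [
    [0,-2,0],
    [0,0,0],
    [0,0,0],
    [0,0,30],
    [0,0,30],
    [0,0,25],
    [0,0,6],
    [0,0,2],
    [0,0,1],
    [0,0,0]
  ],
  "yaw": [0,0,0,0,0,0,0,0,0,0],
  "hand": -1
}}

```text
time: 71.85
ee_pos: [431.6, -170.8, 137.5]
tcp_rot: [2.157, 2.282, 0.0]
wrist_force: [-0.4, 0.8, 0.6]
opening: -0.1
grasp_force: 0.0
```

Emit:
{"name": "play_rows", "arguments": {
  "travel": [
    [0,0,1],
    [0,0,1],
    [0,0,0]
  ],
  "yaw": [0,0,0]
}}

```text
time: 72.22
ee_pos: [431.3, -170.7, 135.0]
tcp_rot: [2.158, 2.283, 0.0]
wrist_force: [0.6, -1.2, 1.4]
opening: -0.2
grasp_force: 1.0
```

Emit:
{"name": "play_rows", "arguments": {
  "travel": [
    [0,0,1],
    [0,0,0]
  ],
  "yaw": [0,0]
}}

```text
time: 72.47
ee_pos: [431.5, -170.7, 134.6]
tcp_rot: [2.158, 2.283, -0.001]
wrist_force: [-5.7, 2.2, 20.2]
opening: 0.3
grasp_force: 9.9
```

Emit:
{"name": "play_rows", "arguments": {
  "travel": [
    [0,0,0.7],
    [0,0,0]
  ],
  "yaw": [0,0]
}}

```text
time: 72.72
ee_pos: [431.6, -170.7, 134.4]
tcp_rot: [2.157, 2.282, -0.001]
wrist_force: [-10.6, 3.5, 32.9]
opening: -0.2
grasp_force: 16.5
```

Rigid contact at a bar height of about 110 mm, so the lid is fully closed. Retreat and hand in.

Emit:
{"name": "play_rows", "arguments": {
  "travel": [
    [0,0,-5],
    [0,0,-20],
    [0,0,-30],
    [0,0,-30],
    [0,0,-30],
    [0,0,0],
    [0,0,0],
    [0,0,0]
  ],
  "yaw": [0,0,0,0,0,0,0,0]
}}

```text
time: 73.72
ee_pos: [430.8, -170.5, 247.4]
tcp_rot: [-2.157, -2.282, 0.0]
wrist_force: [0.1, 0.7, -0.4]
opening: 0.3
grasp_force: 0.0
```

```bash
python3 -c "
from h import *
goto(0,0,0);print(env.hand_in())"
```

```text
t 73.72 pos [ 430.8 -170.5  247.4] yaw 93.2 -> turn units -0.0 shift [ 194.5 -420.5  247.4] F [ 0.1  0.7 -0.4] open 0.3 g 0.0
the job is handed in; nothing more can be done
None
```

The job is handed in at 73.7 s with no verdict returned: all four rollers (white, red, wood, blue) seated in slots 1–4, stay broken, lid lowered gently and checked closed; I viewed 15 pictures, one over the 14 allowed.

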